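# Put the loaded pressing sticks away, heavy end down

## Task

Pull the sloping stick stand fully out from under the glass riser. Feel which end of each pressing stick is the heavy one by lifting it at mid-length, then put every stick in a lane of the stand with its heavy end down, passed under the brass keeper bar and lying flat on the slope against the toe. Finally push the loaded stand fully home under the riser, leaving the other things on the counter where they are.

Things in the scene. Friction and masses are not known exactly. Their poses are not given: they have to be found in the camera images.
- stick_a: Pressing stick: wooden baton 160 mm long (own x axis), 26 wide, 24 high, pale with a dark 40 mm sleeve at each end; origin at its centre. 0.3 kg; lead hidden in ONE end, balance point 45 mm from mid-length. The ends look alike and which is heavy differs from stick to stick: held at mid-length it twists the wrist by 0.13 N m, or droops if held lightly. 3 or 4 are present (absent: None throughout).
- stick_b: Pressing stick: wooden baton 160 mm long (own x axis), 26 wide, 24 high, pale with a dark 40 mm sleeve at each end; origin at its centre. 0.3 kg; lead hidden in ONE end, balance point 45 mm from mid-length. The ends look alike and which is heavy differs from stick to stick: held at mid-length it twists the wrist by 0.13 N m, or droops if held lightly. 3 or 4 are present (absent: None throughout).
- stick_c: Pressing stick: wooden baton 160 mm long (own x axis), 26 wide, 24 high, pale with a dark 40 mm sleeve at each end; origin at its centre. 0.3 kg; lead hidden in ONE end, balance point 45 mm from mid-length. The ends look alike and which is heavy differs from stick to stick: held at mid-length it twists the wrist by 0.13 N m, or droops if held lightly. 3 or 4 are present (absent: None throughout).
- stick_d: Pressing stick: wooden baton 160 mm long (own x axis), 26 wide, 24 high, pale with a dark 40 mm sleeve at each end; origin at its centre. 0.3 kg; lead hidden in ONE end, balance point 45 mm from mid-length. The ends look alike and which is heavy differs from stick to stick: held at mid-length it twists the wrist by 0.13 N m, or droops if held lightly. 3 or 4 are present (absent: None throughout).
- stand (a joint): How far the sloping stand is pulled out from under the glass riser towards the robot, m: 0 = fully home, 0.17 = fully out. It slides level along its own -x with about 2 N of friction and stays where it is left.
- stand_toe (a point): Middle of the low front edge of the stand's bed, 28 mm above the counter, moving with it; axes: x level from the low front to the high back, y left, z up. The bed, 276 mm wide, rises 30 degrees towards +x for 90 mm up the slope, then ends; a 22 mm high toe stop closes its low edge. A stick seated heavy end down lies flat on the bed against the toe; light end down, it tips back over the bed's end.
- lane0 (a point): Middle of a lane, on the line of the bed, 80 mm up the slope from the toe (axes as stand_toe): a seated stick's centre is 12 mm above it, square to the slope. The lane is 44 mm wide between dividers 40 mm high on the lowest 40 mm of slope, and 48 mm between guides 22 mm high at 130 to 165 mm up it; open between. Lanes are 64 mm apart. Any lane takes any one stick.
- lane1 (a point): Middle of a lane, on the line of the bed, 80 mm up the slope from the toe (axes as stand_toe): a seated stick's centre is 12 mm above it, square to the slope. The lane is 44 mm wide between dividers 40 mm high on the lowest 40 mm of slope, and 48 mm between guides 22 mm high at 130 to 165 mm up it; open between. Lanes are 64 mm apart. Any lane takes any one stick.
- lane2 (a point): Middle of a lane, on the line of the bed, 80 mm up the slope from the toe (axes as stand_toe): a seated stick's centre is 12 mm above it, square to the slope. The lane is 44 mm wide between dividers 40 mm high on the lowest 40 mm of slope, and 48 mm between guides 22 mm high at 130 to 165 mm up it; open between. Lanes are 64 mm apart. Any lane takes any one stick.
- lane3 (a point): Middle of a lane, on the line of the bed, 80 mm up the slope from the toe (axes as stand_toe): a seated stick's centre is 12 mm above it, square to the slope. The lane is 44 mm wide between dividers 40 mm high on the lowest 40 mm of slope, and 48 mm between guides 22 mm high at 130 to 165 mm up it; open between. Lanes are 64 mm apart. Any lane takes any one stick.
- keeper (a point): Middle of the brass keeper bar, 10 mm thick, fixed across all lanes along y, 22 mm up the slope from the toe, its underside 40 mm above the bed. A stick must go in under it from up the slope, parallel to the bed, and be slid down to the toe.
- stand_tab (a point): Top centre of the stand's red upright pull tab, 42 mm in front of the toe edge; 36 mm long (stand x), 14 mm thick (stand y), about 50 mm tall, its top 69 mm above the counter; pinch it across y from above.
- riser_edge (a point): Middle of the front lower edge of the glass riser shelf, 162 mm above the counter: an overhang 350 mm wide, reaching 130 mm back from here along +x of this frame, on four legs. With the stand home, the upper half of its bed is beneath the shelf.
- cone_red: Bystander: red cone of sewing thread, 110 mm tall, 52 mm across the foot; origin at the centre of its underside.
- cone_blue: Bystander: blue cone of sewing thread, 110 mm tall, 52 mm across the foot; origin at the centre of its underside.
- button_jar: Bystander: amber glass button jar, 64 mm across, 85 mm tall; origin at the centre of its underside.
- chalk_tin: Bystander: flat blue chalk tin, 90 x 60 x 22 mm; origin at the centre of its underside.
- bell: Bystander: steel counter bell, 76 mm across, 46 mm tall; origin at the centre of its underside.
- tape_case: Bystander: round yellow tape-measure case, 60 mm across, 22 mm tall; origin at the centre of its underside.
- pen_mug: Bystander: blue mug, 76 mm across, 90 mm tall; origin at the centre of its underside.
Things that resemble listed ones, but are neither listed nor needed, are in the scene too. What is shaped like the stick_a but blue or purple is not meant.

How it is judged:
On the way, in this order (a step that is already met when the one before it is completed fails the run):
1. the stand is pulled out at least 150 mm (value of joint stand above 0.15 m), for 0.2 s.
2. every stick lies in a lane of the stand, heavy end down, flat on the bed (within 6 degrees; a stick the wrong way round tips back) against the toe, with the stand still pulled out (over 100 mm) ((angle between stick_a's own x axis and vertical between 0.947198 and 1.1472 rad or angle between stick_a's own x axis and vertical between 1.9944 and 2.1944 rad) and x of stick_a in the frame of stand_toe between 0.051282 and 0.075282 m and z of stick_a in the frame of stand_toe between 0.0383923 and 0.0623923 m and y of stick_a in the frame of stand_toe between -0.115 and 0.115 m and (angle between stick_b's own x axis and vertical between 0.947198 and 1.1472 rad or angle between stick_b's own x axis and vertical between 1.9944 and 2.1944 rad) and x of stick_b in the frame of stand_toe between 0.051282 and 0.075282 m and z of stick_b in the frame of stand_toe between 0.0383923 and 0.0623923 m and y of stick_b in the frame of stand_toe between -0.115 and 0.115 m and (angle between stick_c's own x axis and vertical between 0.947198 and 1.1472 rad or angle between stick_c's own x axis and vertical between 1.9944 and 2.1944 rad) and x of stick_c in the frame of stand_toe between 0.051282 and 0.075282 m and z of stick_c in the frame of stand_toe between 0.0383923 and 0.0623923 m and y of stick_c in the frame of stand_toe between -0.115 and 0.115 m and (angle between stick_d's own x axis and vertical between 0.947198 and 1.1472 rad or angle between stick_d's own x axis and vertical between 1.9944 and 2.1944 rad) and x of stick_d in the frame of stand_toe between 0.051282 and 0.075282 m and z of stick_d in the frame of stand_toe between 0.0383923 and 0.0623923 m and y of stick_d in the frame of stand_toe between -0.115 and 0.115 m and linear speed of each of stick_a, stick_b, stick_c, stick_d below 0.02 m/s and value of joint stand above 0.1 m), for 0.3 s.
3. the loaded stand is pushed home to within 12 mm (value of joint stand below 0.012 m), for 0.2 s.
At the end, for the whole second after the job is handed in: The stand is home to within 12 mm, and every stick lies at rest in a lane of the stand, parallel to the bed within 6 degrees, heavy end at the toe, its centre within 12 mm of the seated place along and above the slope ((angle between stick_a's own x axis and vertical between 0.947198 and 1.1472 rad or angle between stick_a's own x axis and vertical between 1.9944 and 2.1944 rad) and x of stick_a in the frame of stand_toe between 0.051282 and 0.075282 m and z of stick_a in the frame of stand_toe between 0.0383923 and 0.0623923 m and y of stick_a in the frame of stand_toe between -0.115 and 0.115 m and (angle between stick_b's own x axis and vertical between 0.947198 and 1.1472 rad or angle between stick_b's own x axis and vertical between 1.9944 and 2.1944 rad) and x of stick_b in the frame of stand_toe between 0.051282 and 0.075282 m and z of stick_b in the frame of stand_toe between 0.0383923 and 0.0623923 m and y of stick_b in the frame of stand_toe between -0.115 and 0.115 m and (angle between stick_c's own x axis and vertical between 0.947198 and 1.1472 rad or angle between stick_c's own x axis and vertical between 1.9944 and 2.1944 rad) and x of stick_c in the frame of stand_toe between 0.051282 and 0.075282 m and z of stick_c in the frame of stand_toe between 0.0383923 and 0.0623923 m and y of stick_c in the frame of stand_toe between -0.115 and 0.115 m and (angle between stick_d's own x axis and vertical between 0.947198 and 1.1472 rad or angle between stick_d's own x axis and vertical between 1.9944 and 2.1944 rad) and x of stick_d in the frame of stand_toe between 0.051282 and 0.075282 m and z of stick_d in the frame of stand_toe between 0.0383923 and 0.0623923 m and y of stick_d in the frame of stand_toe between -0.115 and 0.115 m and linear speed of each of stick_a, stick_b, stick_c, stick_d below 0.02 m/s and value of joint stand below 0.012 m); the robot touches nothing.
It fails at once if a bystander is moved more than 50 mm (distance of any of cone_red, cone_blue, button_jar, chalk_tin, bell, tape_case, pen_mug from where it was at the start of the episode above 0.05 m).
Of stick_a, stick_b, stick_c, stick_d only 3 to 4 are there at a start; the rules pass over those that are not, and their reading is None.
At some moment in a run one of stick_a, stick_b, stick_c, stick_d may be knocked a few centimetres aside while the robot is not near it.
It also fails if it takes over 210 s, if anything falls off the work surface, if the arm or the gripper's body presses on something with over 40 N, if the wrist force passes 120 N, or if a joint passes its speed limit or range.

## Robot

A 7-joint arm with a two-finger parallel gripper is mounted at the origin on the work surface. World frame = base frame: x ahead of the robot, y to its left, z up, the work surface at z = 0. Lengths are in m, angles in rad, forces in N, time in s.
With the tool pointing down it reaches from about 0.4 to 0.925 m from the base axis. Payload 5.6 kg.
Tool frame: the origin (TCP) lies at the very end of the fingers, on their centre line; the grasp point (between the pads) lies 19 mm behind it; z points along the fingers, x is the direction in which the jaws open and shut, and the axes are right-handed (so a half turn about z gives the same grasp; the last joint's range is limited). The gripper opens to 85 mm and grips with 20 to 120 N. Pads are 22 mm wide; open, the fingers measure 114 mm over their backs; the gripper's body (76 mm by 85 mm) begins 54 mm behind the grasp point. The pads swing forward as they close: fully open they stand 13 mm farther back than shut.
Start: joints at [1.216, 0.468, -0.012, 1.603, 0.006, 1.071, -0.056], TCP at [0.199, -0.619, 0.231] pointing down, gripper open.
Joint ranges: [-2.53, 2.53], [-0.31, 2.02], [-1.57, 1.55], [0.28, 2.44], [-1.29, 4.43], [0.15, 1.84], [-2.92, 2.92]. Speed limits (rad/s): [2.57, 2.57, 3.14, 3.14, 3.14, 3.14, 3.14].

## Interface

Orientations are given as a 3x3 rotation matrix whose columns are the frame's x, y, z axes.
In Python, from cell import sense, read_camera, camera_info, job gives the robot as it stands.
- The arm moves only by the tool send_rows, never from a script. Its argument "rows" is text: rows parted by semicolons, each of 5 numbers parted by spaces: the shift along the tool's x, y, z in mm, then the turn about the tool's z in rad, then the closure in counts, from 0 (fully open) to 255 (shut). A call has 1 to 12 rows; each row is the pose to reach, as a shift and turn from the pose commanded when the call began, along the tool's axes at that moment; what a row does not reach only later rows make up. A row lasts 1/8 s, in which the tool goes at most 62.5 mm and 10.7 degrees, less where a joint would pass 70% of its speed; a pose out of reach is approached as far as the arm can. A call with a gripper value outside its range is refused whole. The fingers move at their own pace and stop on an object; "grip_force" is the grip in N (left out, the last holds). Time passes only in rows, so rows that repeat a pose let the fingers close. It gives the time, the measured TCP pose, the force and the opening at its end, in the units of the state.
- sense(): the state, without advancing time (a new reading comes with each control period).
- read_camera(name): name is "scene" or "side" or "wrist"; returns (picture, depth): 400x640x3 uint8, red, green, blue; 400x640 float32, m along the optical axis (not along the pixel's ray), 0 where there is no reading.
- camera_info(name): a dict with "fx", "fy", "cx", "cy" (pixels), "extrinsics" (4x4, takes a point from camera to world coordinates). Camera axes: x right, y down, z forward; pixel columns grow to the right and rows downward; lengths in m; the calibration is good to about 2 mm. A picture is of the moment at which its call begins: read the wrist's pose just before it. camera_info takes no time and is no camera call; for the wrist camera it gives the pose at the moment of the call.
- job.finish_job(): hands the job in, once; it reports no verdict.
The state is a dict: "clock": time; "joints": joint angles; "joint_vel": joint speeds; "joint_efforts": joint torques, N m; "position": TCP position; "orientation": TCP orientation; "wrist_force": force on the tool from outside, world axes, zero at the start; "torque": the same for the moment, N m; "opening": finger opening in m.
Only numpy, scipy, OpenCV 4.12 (cv2) and the standard library are available. Lean on these libraries where they do the work, as an engineer would, in place of code of your own. Each camera call takes 0.05 s, during which the arm holds its last target. There are 200 camera calls.

## Working session

There is one attempt and no reset: what is moved stays moved. The work goes in short steps, Python scripts to look and compute and a tool call to move; the robot and the scene stay as the last step left them, time stands still between calls to the robot, and variables do not carry over. Pictures are saved under pics/ and viewed, about 12 in all and at most 16, crops included, and the job is handed in when it is done.

Besides the shell and the picture viewer there is one more tool, called after "Emit:" as name(argument=value, ...) on one line, values as JSON. send_rows: Moves the arm, as the interface text tells. Its arguments: {"type":"object","properties":{"rows":{"type":"string"},"grip_force":{"type":"number"}},"required":["rows"]}

```bash
mkdir -p pics; ls; cat > h.py <<'E'
import numpy as np, cv2
from cell import sense, read_camera, camera_info
np.set_printoptions(precision=4,suppress=True)
def cloud(name):
    s=sense(); ci=camera_info(name); im,d=read_camera(name)
    v,u=np.mgrid[0:400,0:640]
    P=np.stack([(u-ci['cx'])/ci['fx']*d,(v-ci['cy'])/ci['fy']*d,d],-1)
    E=np.array(ci['extrinsics']); W=P@E[:3,:3].T+E[:3,3]
    W[d==0]=np.nan
    return im,W,s
def save(n,im,scale=1.25): cv2.imwrite('pics/'+n,cv2.resize(im[:,:,::-1],None,fx=scale,fy=scale))
E
python3 - <<'E'
from h import *
s=sense(); print({k:s[k] for k in s if k!='joint_vel'})
for n in('scene','side','wrist'):
    im,W,_=cloud(n); save(n+'0.png',im); np.savez('/tmp/%s.npz'%n,im=im,W=W); print(n,camera_info(n)['extrinsics'])
E
```

```text
pics
{'clock': 0.0, 'joints': array([ 1.216 ,  0.4684, -0.0116,  1.6036,  0.006 ,  1.0714, -0.0563]), 'joint_efforts': array([  0.0002, -53.2382,   0.0216, -25.1312,   0.0114,   0.0076,
         0.    ]), 'position': array([ 0.1991, -0.6182,  0.2303]), 'orientation': array([[ 0.3066, -0.9518, -0.0007],
       [-0.9518, -0.3066,  0.0017],
       [-0.0018,  0.0001, -1.    ]]), 'wrist_force': array([0.4547, 0.3279, 0.0304]), 'torque': array([-0.0688, -0.0069,  0.0006]), 'opening': 0.08526760312464268}
scene [[ 0.629   0.6141 -0.4767  1.0978]
 [ 0.7774 -0.5028  0.378  -0.4096]
 [-0.0075 -0.6083 -0.7937  0.9996]
 [ 0.      0.      0.      1.    ]]
side [[-0.9834 -0.1294  0.127   0.392 ]
 [-0.1805  0.7651 -0.6181  0.8675]
 [-0.0172 -0.6307 -0.7758  1.2064]
 [ 0.      0.      0.      1.    ]]
wrist [[ 0.3063 -0.9131 -0.2691  0.2664]
 [-0.9519 -0.2939 -0.0861 -0.5972]
 [-0.0005  0.2826 -0.9592  0.3722]
 [ 0.      0.      0.      1.    ]]
```

View pics/scene0.png

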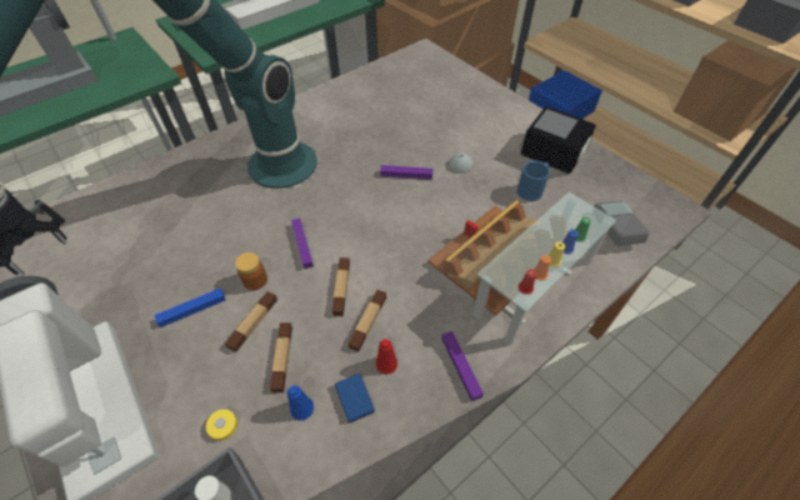

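View pics/side0.png

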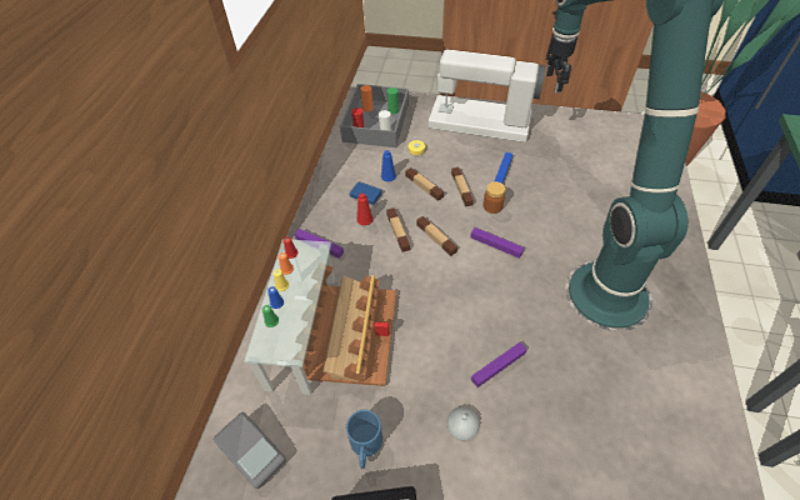

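The scene view shows four sticks, at (341,286), (368,320), (251,320) and (282,357). The stand is at about (490,250) with its red tab at (471,228), and there are blue and purple decoys. The side view agrees, with the tab at (382,328).

```bash
cat > top.py <<'E'
from h import *
def topmap(clouds,zmin=.012,zmax=.3,x0=.1,x1=1.1,y0=-.8,y1=.6,r=.002):
    H=np.zeros((int((x1-x0)/r),int((y1-y0)/r)),np.float32); C=np.zeros(H.shape+(3,),np.uint8)
    for im,W in clouds:
        p=W.reshape(-1,3); c=im.reshape(-1,3)
        k=np.isfinite(p).all(1)&(p[:,2]>zmin)&(p[:,2]<zmax)&(p[:,0]>x0)&(p[:,0]<x1)&(p[:,1]>y0)&(p[:,1]<y1)
        p,c=p[k],c[k]; o=np.argsort(p[:,2]); p,c=p[o],c[o]
        i=((p[:,0]-x0)/r).astype(int); j=((p[:,1]-y0)/r).astype(int)
        b=p[:,2]>=H[i,j]; H[i[b],j[b]]=p[b,2]; C[i[b],j[b]]=c[b]
    return H,C
def blobs(H,C,x0=.1,y0=-.8,r=.002):
    m=cv2.morphologyEx((H>0).astype(np.uint8),cv2.MORPH_CLOSE,np.ones((3,3)))
    n,L,st,ce=cv2.connectedComponentsWithStats(m)
    for k in range(1,n):
        if st[k,4]<120: continue
        q=np.argwhere((L==k)&(H>0)); pts=(q*r).astype(np.float32)
        (cx,cy),(w,h),a=cv2.minAreaRect(pts)
        if w<h: w,h,a=h,w,a+90
        print('c=(%.3f,%.3f) size %.3f x %.3f ang %.1f zmax %.3f col %s'%(cx+x0,cy+y0,w,h,(a+90)%180-90,np.percentile(H[q[:,0],q[:,1]],95),C[q[:,0],q[:,1]].mean(0).round()))
E
python3 - <<'E'
from top import *
for n in('scene','side'):
    d=np.load('/tmp/%s.npz'%n); print(n); H,C=topmap([(d['im'],d['W'])]); blobs(H,C)
d=np.load('/tmp/side.npz');im=d['im'].astype(int);W=d['W']
m=(im[...,0]>150)&(im[...,1]<70)&(im[...,2]<70); m[:,:290]=0;m[:, 330:]=0
print(np.nanmean(W[m],0),np.nanmax(W[m],0),np.nanmin(W[m],0),m.sum())
c=cv2.resize(d['im'][180:320,180:330,::-1],None,fx=5,fy=4.2);cv2.imwrite('pics/crop.png',c)
E
```

```text
sceneTraceback (most recent call last):
  File "<stdin>", line 3, in <module>
  File "top.py", line 9, in topmap
    b=p[:,2]>=H[i,j]; H[i[b],j[b]]=p[b,2]; C[i[b],j[b]]=c[b]
              ~^^^^^
IndexError: index 699 is out of bounds for axis 1 with size 699
```

```bash
sed -i 's/np.zeros((int((x1-x0)\/r),int((y1-y0)\/r))/np.zeros((int((x1-x0)\/r)+2,int((y1-y0)\/r)+2)/' top.py
python3 - <<'E'
from top import *
for n in('scene','side'):
    d=np.load('/tmp/%s.npz'%n); print(n); H,C=topmap([(d['im'],d['W'])]); blobs(H,C)
d=np.load('/tmp/side.npz');im=d['im'].astype(int);W=d['W']
m=(im[...,0]>150)&(im[...,1]<70)&(im[...,2]<70); m[:,:290]=0;m[:, 330:]=0
print(np.nanmean(W[m],0),np.nanmax(W[m],0),np.nanmin(W[m],0),m.sum())
c=cv2.resize(d['im'][180:320,180:330,::-1],None,fx=5,fy=4.2);cv2.imwrite('pics/crop.png',c)
E
```

```text
scene
c=(0.183,-0.569) size 0.035 x 0.028 ang -67.4 zmax 0.299 col [50. 50. 50.]
c=(0.401,-0.699) size 0.402 x 0.160 ang -4.3 zmax 0.262 col [182. 184. 177.]
c=(0.284,0.264) size 0.158 x 0.034 ang 45.0 zmax 0.026 col [ 96.  56. 119.]
c=(0.318,-0.127) size 0.162 x 0.027 ang -20.1 zmax 0.026 col [108.  66. 133.]
c=(0.318,-0.444) size 0.161 x 0.033 ang 80.2 zmax 0.027 col [ 49.  82. 155.]
c=(0.342,-0.284) size 0.061 x 0.061 ang 18.4 zmax 0.087 col [157. 123.  71.]
c=(0.364,0.417) size 0.069 x 0.047 ang 48.4 zmax 0.038 col [136. 141. 138.]
c=(0.445,-0.346) size 0.161 x 0.030 ang -66.0 zmax 0.026 col [126. 100.  74.]
c=(0.498,-0.123) size 0.164 x 0.027 ang -40.9 zmax 0.027 col [128. 102.  76.]
c=(0.570,-0.338) size 0.162 x 0.028 ang -37.5 zmax 0.027 col [128. 101.  75.]
c=(0.555,0.520) size 0.074 x 0.038 ang 38.2 zmax 0.089 col [53. 72. 88.]
c=(0.585,0.484) size 0.076 x 0.044 ang 38.4 zmax 0.090 col [52. 70. 85.]
c=(0.573,0.322) size 0.101 x 0.030 ang -85.8 zmax 0.021 col [150. 104.  72.]
c=(0.645,0.240) size 0.281 x 0.162 ang -84.1 zmax 0.081 col [132. 104.  75.]
c=(0.618,-0.129) size 0.
[... 2432 characters left out ...]
.  94. 135.]
c=(0.816,0.579) size 0.150 x 0.085 ang -30.4 zmax 0.063 col [133. 134. 131.]
c=(0.781,-0.012) size 0.035 x 0.028 ang -11.3 zmax 0.028 col [ 86.  50. 103.]
c=(0.810,-0.768) size 0.068 x 0.023 ang -3.4 zmax 0.071 col [84. 82. 80.]
c=(0.845,-0.698) size 0.043 x 0.032 ang 9.0 zmax 0.100 col [145.  82.  48.]
c=(0.845,-0.562) size 0.039 x 0.029 ang 21.8 zmax 0.100 col [138.  43.  40.]
c=(0.875,-0.043) size 0.091 x 0.032 ang -20.8 zmax 0.028 col [124.  69. 151.]
c=(0.859,0.249) size 0.104 x 0.019 ang -83.7 zmax 0.173 col [199. 204. 191.]
c=(0.896,-0.647) size 0.202 x 0.012 ang -90.0 zmax 0.074 col [83. 82. 81.]
[0.6463 0.0755 0.054 ] [0.731  0.2472 0.1172] [ 0.5721 -0.162   0.0041] 161
```

View pics/crop.png

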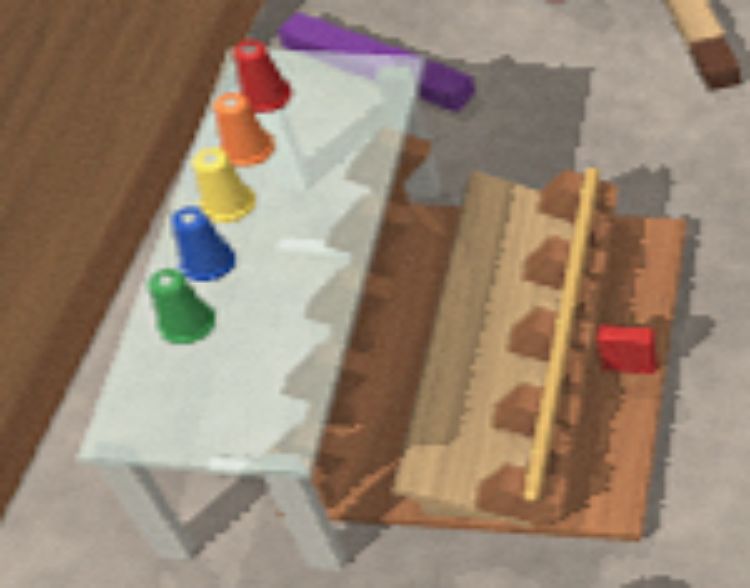

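```bash
cat >> h.py <<'E'
def to(target,psi=None,s=None):
    "shift (mm, tool axes) and turn from present pose to world target; psi = yaw (deg) of tool x"
    s=s or sense(); R=np.array(s['orientation']); d=R.T@(np.array(target)-s['position'])*1000
    c=np.degrees(np.arctan2(R[1,0],R[0,0])); t=0
    if psi is not None: t=np.radians((c-psi+180)%360-180)
    print('shift',d.round(1),'turn %.3f'%t,'yaw now %.1f'%c,'j7 %.2f'%s['joints'][6])
E
python3 - <<'E'
from h import *
for n in('scene','side'):
    d=np.load('/tmp/%s.npz'%n);im=d['im'].astype(int);W=d['W']
    r=(im[...,0]>110)&(im[...,0]>2.2*im[...,1])&(im[...,0]>2.2*im[...,2])&(W[...,0]>.5)&(W[...,0]<.66)&(W[...,1]>.1)&(W[...,1]<.35)&(W[...,2]>.025)
    p=W[r]; t=p[p[:,2]>np.percentile(p[:,2],97)-.006]; print(n,len(p),p.min(0),p.max(0),'top',t.mean(0))
    # brass bar
    b=(im[...,0]>150)&(im[...,1]>120)&(im[...,2]<.6*im[...,0])&(W[...,2]>.06)&(W[...,2]<.1)&(W[...,0]>.55)&(W[...,0]<.75)&(W[...,1]>.05)&(W[...,1]<.45)
    q=W[b]; print('bar',len(q),q.mean(0),q.min(0),q.max(0)); f=np.polyfit(q[:,1],q[:,0],1);print('bar yaw deg',-np.degrees(np.arctan(f[0])))
    g=(W[...,2]>.15)&(W[...,2]<.185)&(W[...,0]>.6)&(W[...,1]>0)&(W[...,1]<.5); q=W[g]
    rc=cv2.minAreaRect(q[:,:2].astype(np.float32)); print('riser',len(q),rc,cv2.boxPoints(rc))
to([.57,.22,.2],-85)
E
```

```text
scene 31 [0.5769 0.2285 0.0639] [0.6094 0.2423 0.0703] top [0.5933 0.2353 0.0673]
bar 204 [0.631  0.2349 0.0806] [0.6136 0.1007 0.0605] [0.6852 0.3798 0.0861]
bar yaw deg 4.557241215857266
riser 4628 ((1.019948959350586, 0.255565345287323), (0.5950989723205566, 0.35906875133514404), 0.12466631829738617) [[0.722  0.4345]
 [0.7228 0.0754]
 [1.3179 0.0767]
 [1.3171 0.4357]]
side 111 [0.5716 0.2307 0.0254] [0.6061 0.2472 0.0769] top [0.5894 0.2392 0.0692]
bar 355 [0.6454 0.2543 0.0775] [0.6107 0.0997 0.0602] [0.72   0.386  0.0887]
bar yaw deg 3.68754744815226
riser 5149 ((1.0396910905838013, 0.22766558825969696), (0.6033700108528137, 0.49773645401000977), 4.661292552947998) [[ 0.7188  0.4512]
 [ 0.7592 -0.0449]
 [ 1.3606  0.0041]
 [ 1.3202  0.5002]]
shift [-684.1 -610.    31.4] turn 0.224 yaw now -72.1 j7 -0.06
```

Emit:
send_rows(rows="-520 -476 0 0.22 0;-520 -476 0 0.22 0;-520 -476 0 0.22 0;-520 -476 0 0.22 0;-520 -476 0 0.22 0;-520 -476 0 0.22 0;-520 -476 0 0.22 0;-520 -476 0 0.22 0;-520 -476 0 0.22 0;-520 -476 0 0.22 0;-520 -476 0 0.22 0;-520 -476 0 0.22 0", grip_force=60)

```text
clock: 1.65
position: [0.4938, 0.0267, 0.2313]
orientation: [[0.098, -0.995, 0.001], [-0.995, -0.098, 0.002], [-0.002, -0.001, -1.0]]
wrist_force: [-0.6, -0.9, 0.3]
opening: 0.0857
```

```bash
python3 -c "
from h import *
to([.591,.237,.14],-84.7);to([.591,.237,.038],-84.7);print(sense()['position'],sense()['clock'],sense()['joints'])"
```

```text
shift [-199.6 -117.3   91.8] turn 0.005 yaw now -84.4 j7 -1.70
shift [-199.4 -117.2  193.8] turn 0.005 yaw now -84.4 j7 -1.70
[0.4938 0.0267 0.2313] 1.65 [ 0.2516  0.2411 -0.4265  1.9535  0.118   0.9703 -1.7035]
```

Emit:
send_rows(rows="-60 -36 30 0.005 0;-120 -72 60 0.005 0;-175 -104 90 0.005 0;-197 -117 90 0.005 0;-197 -117 90 0.005 0;-197 -117 130 0.005 0;-197 -117 170 0.005 0;-197 -117 194 0.005 0;-197 -117 194 0.005 0")

```text
clock: 2.78
position: [0.5899, 0.2273, 0.0354]
orientation: [[0.086, -0.996, -0.004], [-0.996, -0.086, -0.002], [0.002, 0.004, -1.0]]
wrist_force: [0.1, -0.2, 0.3]
opening: 0.0851
```

```bash
python3 -c "
from h import *
to([.591,.237,.038],-84.7)
im,W,s=cloud('wrist');save('w1.png',im)
im=im.astype(int)
r=(im[...,0]>110)&(im[...,0]>2.2*im[...,1])&(im[...,0]>2.2*im[...,2])&(W[...,2]>.03)
p=W[r];print(len(p),p.min(0),p.max(0),p.mean(0),sense()['wrist_force'])"
```

```text
shift [-9.6 -1.9 -2.6] turn -0.007 yaw now -85.1 j7 -2.18
3218 [0.5717 0.23   0.0395] [0.6082 0.2456 0.0696] [0.5937 0.2374 0.066 ] [0.3206 0.1301 0.2259]
```

Emit:
send_rows(rows="-9 -2 0 0 0;-9 -2 0 0 0;-9 -2 0 0 255;-9 -2 0 0 255;-9 -2 0 0 255;-9 -2 0 0 255")

```text
clock: 3.58
position: [0.5927, 0.2385, 0.0374]
orientation: [[0.087, -0.996, 0.0], [-0.996, -0.087, 0.0], [-0.0, -0.0, -1.0]]
wrist_force: [-2.2, -4.7, 2.3]
opening: 0.013
```

Emit:
send_rows(rows="0 10 0 0 255;0 30 0 0 255;0 50 0 0 255;0 70 0 0 255;0 90 0 0 255;0 110 0 0 255;0 130 0 0 255;0 145 0 0 255;0 160 0 0 255;0 166 0 0 255;0 167 0 0 255;0 167 0 0 255")

```text
clock: 5.08
position: [0.4446, 0.2254, 0.0396]
orientation: [[0.081, -0.996, 0.03], [-0.997, -0.081, 0.013], [-0.01, -0.031, -0.999]]
wrist_force: [49.3, 2.4, -35.2]
opening: 0.0131
```

```bash
python3 -c "
from h import *
im,W,s=cloud('side');save('s1.png',im[120:320,130:450],2.4)
print(sense()['torque'],s['wrist_force'],s['joints'])"
```

```text
[-0.0989 -9.5982  0.3439] [ 49.296    2.4162 -35.2445] [-0.2407  0.5389 -0.3608  2.0954  0.3736  0.5345 -2.3628]
```

View pics/s1.png

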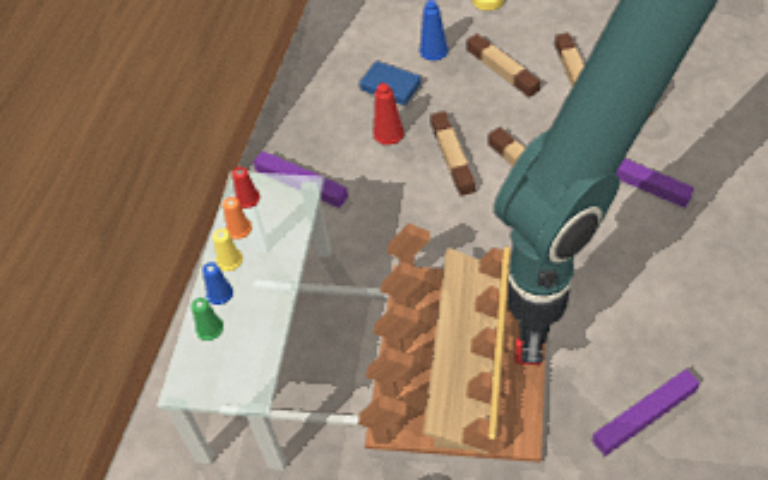

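The stand is out by most of its travel, with the gripper holding the tab and about 49 N on the wrist. I'll relax the arm and measure the bar.

Emit:
send_rows(rows="0 -6 0 0 255;0 -10 0 0 255;0 -14 0 0 255;0 -14 0 0 255")

```text
clock: 5.62
position: [0.4443, 0.2251, 0.0394]
orientation: [[0.086, -0.996, 0.008], [-0.996, -0.086, 0.002], [-0.001, -0.008, -1.0]]
wrist_force: [6.5, -4.1, 9.9]
opening: 0.013
```

```bash
cat > bar.py <<'E'
from h import *
for n in('scene','side'):
    im,W,_=cloud(n);im=im.astype(int)
    b=(im[...,0]>150)&(im[...,1]>120)&(im[...,2]<.6*im[...,0])&(W[...,2]>.075)&(W[...,2]<.095)&(W[...,0]>.4)&(W[...,0]<.7)&(W[...,1]>.05)&(W[...,1]<.42)
    q=W[b]
    if n=='scene':
        old=np.load('/tmp/scene.npz')
    else: old=np.load('/tmp/side.npz')
    im0,W0=old['im'].astype(int),old['W']
    b0=(im0[...,0]>150)&(im0[...,1]>120)&(im0[...,2]<.6*im0[...,0])&(W0[...,2]>.075)&(W0[...,2]<.095)&(W0[...,0]>.5)&(W0[...,0]<.7)&(W0[...,1]>.05)&(W0[...,1]<.42)
    for t,qq in(('old',W0[b0]),('new',q)):
        f=np.polyfit(qq[:,1],qq[:,0],1); print(n,t,len(qq),'x at y=.237: %.4f'%np.polyval(f,.237),'yaw %.2f'%-np.degrees(np.arctan(f[0])),qq.min(0),qq.max(0))
print(sense()['wrist_force'],sense()['position'])
E
python3 bar.py
```

```text
scene old 202 x at y=.237: 0.6302 yaw 5.26 [0.6136 0.1007 0.0753] [0.645  0.3798 0.0861]
scene new 186 x at y=.237: 0.4858 yaw 5.25 [0.471  0.0864 0.0752] [0.5043 0.3621 0.0865]
side old 258 x at y=.237: 0.6292 yaw 4.28 [0.6107 0.0997 0.0753] [0.6978 0.382  0.0887]
side new 260 x at y=.237: 0.4886 yaw 5.02 [0.4678 0.0929 0.0751] [0.575  0.3709 0.0884]
[ 6.4189 -3.0954  9.3256] [0.4443 0.2251 0.0394]
```

Emit:
send_rows(rows="0 0 0 0 0;0 0 0 0 0;0 0 -40 0 0;0 0 -100 0 0;0 -40 -160 0 0;0 -60 -215 0 0;0 -60 -215 0 0;0 -60 -215 0 0")

```text
clock: 6.72
position: [0.4989, 0.2301, 0.2514]
orientation: [[0.087, -0.996, -0.002], [-0.996, -0.087, -0.001], [0.001, 0.002, -1.0]]
wrist_force: [-0.2, 0.6, -0.7]
opening: 0.0851
```

```bash
python3 - <<'E'
from top import *
im,W,s=cloud('wrist');save('w2.png',im);np.savez('/tmp/w2.npz',im=im,W=W)
print(s['position'],s['torque'],s['wrist_force'])
im=im.astype(int)
r=(im[...,0]>110)&(im[...,0]>2.2*im[...,1])&(im[...,0]>2.2*im[...,2])&(W[...,2]>.06)&(W[...,2]<.08)
p=W[r]
if len(p):print('tab',len(p),p.min(0),p.max(0),p.mean(0))
b=(im[...,0]>150)&(im[...,1]>120)&(im[...,2]<.6*im[...,0])&(W[...,2]>.075)&(W[...,2]<.095)&(W[...,0]<.52)
q=W[b];f=np.polyfit(q[:,1],q[:,0],1);print('bar',len(q),np.polyval(f,.237),-np.degrees(np.arctan(f[0])),q.min(0),q.max(0))
E
```

```text
[0.4989 0.2301 0.2514] [ 0.0054  0.0155 -0.0163] [-0.2289  0.5601 -0.7047]
tab 376 [0.4285 0.2169 0.0601] [0.4644 0.2314 0.0702] [0.448  0.2242 0.0675]
bar 3108 0.48593507715470435 5.2415244270741965 [0.4676 0.0862 0.075 ] [0.5134 0.3695 0.0842]
```

View pics/w2.png

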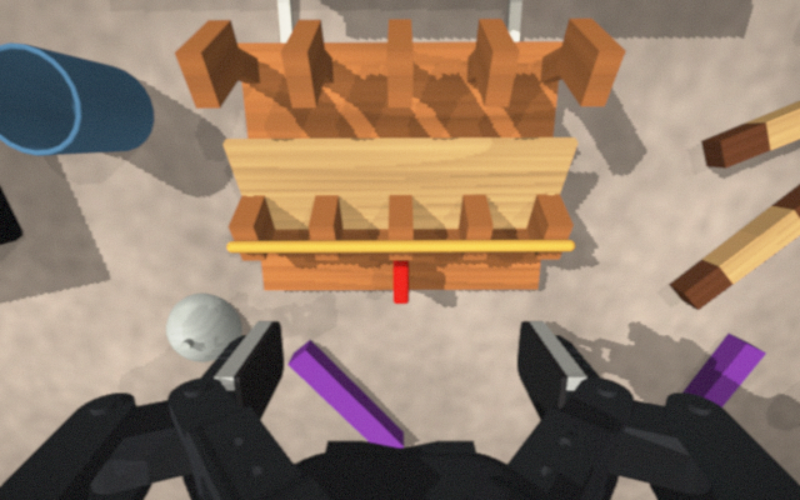

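```bash
python3 -c "
from h import *
to([.6175,-.1275,.14],28);to([.6175,-.1275,.006],28)"
```

```text
shift [366.3 -87.9 110.6] turn -1.972 yaw now -85.0 j7 -2.13
shift [366.1 -88.4 244.6] turn -1.972 yaw now -85.0 j7 -2.13
```

Emit:
send_rows(rows="50 -12 0 -0.18 0;100 -24 0 -0.36 0;150 -36 0 -0.54 0;200 -48 0 -0.72 0;250 -60 0 -0.9 0;300 -72 20 -1.08 0;340 -82 50 -1.26 0;366 -88 80 -1.44 0;366 -88 100 -1.62 0;366 -88 110 -1.8 0;366 -88 110 -1.97 0;366 -88 110 -1.97 0", grip_force=20)

```text
clock: 8.28
position: [0.6176, -0.1259, 0.1399]
orientation: [[0.885, 0.466, -0.004], [0.466, -0.885, 0.002], [-0.003, -0.004, -1.0]]
wrist_force: [0.7, -0.8, 0.1]
opening: 0.0852
```

```bash
cat > stk.py <<'E'
from h import *
def sticks(zmax=.12,zmin=.012):
    im,W,s=cloud('wrist'); i=im.astype(int)
    m=(i[...,0]>i[...,2]*1.2)&(i[...,0]>45)&(i[...,1]<i[...,0])&(W[...,2]>zmin)&(W[...,2]<zmax)&(i[...,0]-i[...,2]>18)
    n,L,st,_=cv2.connectedComponentsWithStats(m.astype(np.uint8))
    for k in range(1,n):
        if st[k,4]<600: continue
        p=W[L==k]; z=p[:,2]; p=p[z>np.median(z)-.02]
        (cx,cy),(w,h),a=cv2.minAreaRect(p[:,:2].astype(np.float32))
        if w<h:w,h,a=h,w,a+90
        a=(a+90)%180-90; d=np.array([np.cos(np.radians(a)),np.sin(np.radians(a))]); t=(p[:,:2]-[cx,cy])@d
        hi=np.percentile(p[t>w*.38][:,2],80) if (t>w*.38).any() else 0; lo=np.percentile(p[t<-w*.38][:,2],80) if (t<-w*.38).any() else 0
        print('blob',st[k,4],'c %.4f %.4f'%(cx,cy),'size %.3f %.3f ang %.1f'%(w,h,a),'z+end %.3f z-end %.3f'%(hi,lo))
    return im,W,s
E
python3 - <<'E'
from stk import *
im,W,s=sticks(); print(s['position'],s['torque'],s['joints'][6])
to([.6175,-.1275,.006],28,s)
E
```

```text
blob 7844 c 0.4982 -0.1212 size 0.160 0.027 ang -40.9 z+end 0.024 z-end 0.024
blob 5693 c 0.6183 -0.1264 size 0.160 0.026 ang -61.8 z+end 0.024 z-end 0.024
blob 3818 c 0.4365 -0.3218 size 0.115 0.029 ang -66.8 z+end 0.024 z-end 0.024
blob 1682 c 0.7145 -0.1588 size 0.034 0.012 ang -81.1 z+end 0.064 z-end 0.036
blob 684 c 0.5145 -0.2915 size 0.028 0.020 ang 53.7 z+end 0.023 z-end 0.024
[ 0.6176 -0.1259  0.1399] [ 0.0016  0.0071 -0.046 ] 0.2614819798741064
shift [ -0.5   1.9 133.9] turn -0.003 yaw now 27.8 j7 0.26
```

Emit:
send_rows(rows="0 0 50 0 0;0 0 100 0 0;0 0 125 0 0;0 0 134 0 0;0 0 134 0 0;0 0 134 0 255;0 0 134 0 255;0 0 134 0 255;0 0 134 0 255;0 0 134 0 255")

```text
clock: 9.57
position: [0.6199, -0.1269, 0.009]
orientation: [[0.884, 0.467, 0.001], [0.467, -0.884, -0.0], [0.001, 0.001, -1.0]]
wrist_force: [-0.3, -0.8, 5.7]
opening: 0.0256
```

Emit:
send_rows(rows="0 0 -5 0 255;0 0 -10 0 255;0 0 -15 0 255;0 0 -20 0 255;0 0 -20 0 255;0 0 -20 0 255")

```text
clock: 10.32
position: [0.6192, -0.1268, 0.0282]
orientation: [[0.884, 0.467, -0.0], [0.467, -0.884, -0.0], [-0.0, -0.0, -1.0]]
wrist_force: [-1.1, -0.5, -2.7]
opening: 0.0251
```

```bash
python3 - <<'E'
from stk import *
im,W,s=sticks(); print(s['position'],s['torque'],s['wrist_force'],s['opening'])
print('torque in tool axes',np.array(s['orientation']).T@s['torque'])
save('w3.png',im,1)
E
```

```text
blob 20772 c 0.5062 -0.1279 size 0.140 0.029 ang -40.7 z+end 0.024 z-end 0.024
blob 16872 c 0.6090 -0.1116 size 0.127 0.028 ang -61.3 z+end 0.042 z-end 0.043
[ 0.6192 -0.1268  0.0282] [0.1304 0.0461 0.0323] [-1.146  -0.4683 -2.7374] 0.02505804321024289
torque in tool axes [ 0.1369  0.0201 -0.0323]
```

View pics/w3.png

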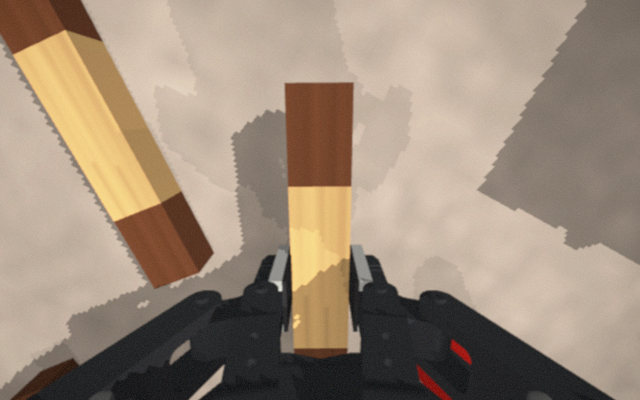

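The stick stays level at 20 N. The wrist torque of +0.137 N m about tool x puts the heavy end at tool +y. I'll regrip 12 mm towards the heavy end, then tilt the stick to 30° by pressing its light end on the tab top.

Emit:
send_rows(rows="0 0 10 0 255;0 0 19 0 255;0 0 19 0 120;0 0 19 0 80;0 12 19 0 80;0 12 19 0 80;0 12 19 0 255;0 12 19 0 255;0 12 19 0 255;0 12 19 0 255", grip_force=60)

```text
clock: 11.62
position: [0.625, -0.1372, 0.0095]
orientation: [[0.884, 0.467, 0.0], [0.467, -0.884, -0.0], [0.0, 0.0, -1.0]]
wrist_force: [0.5, 0.8, 3.7]
opening: 0.0247
```

Emit:
send_rows(rows="0 0 -30 0 255;0 0 -80 0 255;0 0 -140 0 255;0 0 -190 0 255;0 0 -190 0.18 255;0 0 -190 0.36 255;0 0 -190 0.54 255;0 0 -190 0.72 255;0 0 -190 0.9 255;0 0 -190 1.08 255;0 0 -190 1.26 255;0 0 -190 1.44 255")

```text
clock: 13.12
position: [0.6243, -0.1372, 0.1983]
orientation: [[0.574, -0.819, -0.002], [-0.819, -0.574, 0.0], [-0.001, 0.001, -1.0]]
wrist_force: [0.4, 0.5, -2.4]
opening: 0.0246
```

```bash
python3 - <<'E'
from h import *
s=sense();print(s['position'],s['torque'],s['opening'])
to([.374,.2175,.199],-84.75)
E
```

```text
[ 0.6243 -0.1372  0.1983] [ 0.0032 -0.0221  0.0435] 0.024586738729177486
shift [-434.1    1.5   -0.2] turn 0.519 yaw now -55.0 j7 -0.97
```

Emit:
send_rows(rows="-50 0 0 0.18 255;-100 0 0 0.36 255;-150 1 0 0.52 255;-200 1 0 0.52 255;-250 1 0 0.52 255;-300 1 0 0.52 255;-350 1 0 0.52 255;-400 1 0 0.52 255;-434 1 0 0.52 255;-434 1 0 0.52 255;-434 1 0 0.52 255;-434 1 0 0.52 255")

```text
clock: 14.62
position: [0.3737, 0.215, 0.199]
orientation: [[0.095, -0.996, -0.0], [-0.996, -0.095, -0.0], [0.0, 0.0, -1.0]]
wrist_force: [0.2, 0.2, -2.4]
opening: 0.0247
```

```bash
python3 - <<'E'
from stk import *
im,W,s=sticks(zmin=.14,zmax=.26); print(s['position'],s['torque'],s['opening'],np.array(s['orientation']).T@s['torque'])
to([.374,.2175,.085],-84.75)
E
```

```text
blob 19090 c 0.3968 0.2165 size 0.139 0.029 ang 6.0 z+end 0.213 z-end 0.213
[0.3737 0.215  0.199 ] [-0.0021 -0.1155 -0.0036] 0.02468464682150644 [0.1148 0.013  0.0037]
shift [ -2.4  -0.6 114.1] turn 0.003 yaw now -84.6 j7 -2.19
```

Emit:
send_rows(rows="-2 0 50 0 255;-2 0 95 0 255;-2 0 112 0 255;-2 0 118 0 255;-2 0 124 0 255;-2 0 130 0 255;-2 0 136 0 255;-2 0 142 0 255;-2 0 147 0 255;-2 0 151 0 255;-2 0 153 0 255;-2 0 153 0 255", grip_force=20)

```text
clock: 16.18
position: [0.3742, 0.2185, 0.0473]
orientation: [[0.096, -0.995, 0.003], [-0.995, -0.096, 0.001], [-0.001, -0.003, -1.0]]
wrist_force: [-2.1, -1.0, 5.0]
opening: 0.0244
```

```bash
cat > tilt.py <<'E'
from h import *
from scipy.optimize import least_squares
def tilt():
    im,W,s=cloud('wrist'); p=W.reshape(-1,3); i=im.reshape(-1,3).astype(int)
    R=np.array(s['orientation']); q=(p-s['position'])@R
    m=(abs(q[:,0])<.009)&(q[:,1]<-.025)&(q[:,1]>-.11)&(q[:,2]>-.12)&(q[:,2]<.03)&(i[:,0]-i[:,2]>18)
    q=q[m]
    f=np.polyfit(q[:,1],q[:,2],1); r=q[:,2]-np.polyval(f,q[:,1]); q=q[abs(r)<.006]; f=np.polyfit(q[:,1],q[:,2],1)
    print('tilt deg %.1f'%np.degrees(np.arctan(f[0])),'top surf above TCP at grip axis mm %.1f'%(-1000*f[1]),'light end at tool y %.4f'%q[:,1].min(),len(q))
    print(s['position'],'F',s['wrist_force'],'T',R.T@s['torque'],'open',s['opening'])
    return im
E
python3 -c "
from tilt import *
im=tilt();save('w4.png',im,1)"
```

```text
tilt deg 7.5 top surf above TCP at grip axis mm 36.4 light end at tool y -0.0943 5424
[0.3742 0.2185 0.0473] F [-2.1219 -1.003   5.0341] T [0.194  0.2828 0.1319] open 0.024444189996062373
```

View pics/w4.png

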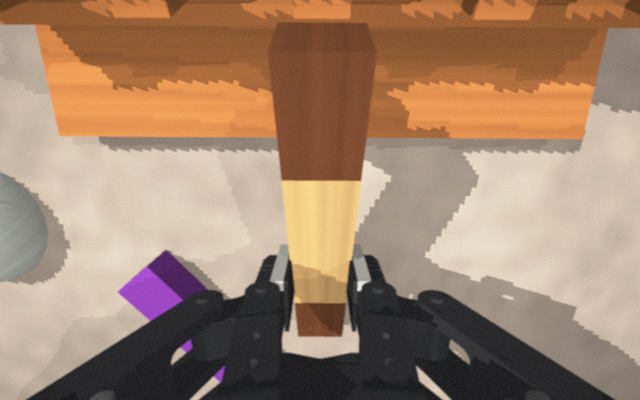

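```bash
sed -i 's/(q\[:,2\]<.03)/(q[:,2]<-.008)/; s/f=np.polyfit(q\[:,1\],q\[:,2\],1); r=/f=[np.median(np.diff(q[::50,2])[abs(np.diff(q[::50,1]))>1e-9]),0]; k=(q[:,1]>-.065); f=np.polyfit(q[k,1],q[k,2],1); r=/' tilt.py
sed -i 's/f=\[np.median.*,0\]; k=/k=/' tilt.py
python3 -c "
from tilt import *
tilt()"
```

```text
tilt deg 27.5 top surf above TCP at grip axis mm 14.7 light end at tool y -0.0867 11659
[0.3742 0.2185 0.0474] F [-1.7841 -1.534   4.7883] T [0.2414 0.2297 0.0825] open 0.024023076106230983
```

Emit:
send_rows(rows="0 0 2 0 255;0 0 4 0 255;0 0 4 0 255")

```text
clock: 16.65
position: [0.3742, 0.2189, 0.0433]
orientation: [[0.097, -0.995, 0.003], [-0.995, -0.097, 0.002], [-0.001, -0.003, -1.0]]
wrist_force: [-0.3, -0.7, 5.5]
opening: 0.0244
```

Emit:
send_rows(rows="0 0 0 0 255;0 0 0 0 255;0 0 -30 0 255;0 0 -70 0 255;0 0 -110 0 255;0 0 -140 0 255;0 0 -140 0 255;0 0 -140 0 255", grip_force=80)

```text
clock: 17.65
position: [0.3725, 0.2175, 0.1815]
orientation: [[0.096, -0.995, -0.001], [-0.995, -0.096, -0.001], [0.001, 0.001, -1.0]]
wrist_force: [-0.3, -0.1, -3.4]
opening: 0.0236
```

```bash
python3 -c "
from tilt import *
tilt()"
```

```text
tilt deg 29.8 top surf above TCP at grip axis mm 14.5 light end at tool y -0.0854 11911
[0.3725 0.2175 0.1815] F [-0.298  -0.0845 -3.438 ] T [0.092  0.0492 0.0083] open 0.02360655491213217
```

```bash
cat >> tilt.py <<'E'
O=np.array([.4885,.228,.028]); a=np.radians(5.25); ex=np.array([np.cos(a),np.sin(a),0]); ey=np.array([-np.sin(a),np.cos(a),0])
def plan(Y,rel=(22.1,13.4),psi=-84.75,S=((118,60),(118,20),(100,20),(88,17),(82,14))):
    for s,n in S:
        x=s*.866-n*.5; z=s*.5+n*.866
        print(s,n,end=' '); to(O+ex*(x-rel[0])/1000+ey*Y/1000+np.array([0,0,(z-rel[1])/1000]),psi)
E
python3 -c "
from tilt import *
plan(96)"
```

```text
118 60 shift [ -95.1 -167.5   55.1] turn 0.005 yaw now -84.5 j7 -2.22
118 20 shift [ -95.  -187.6   89.7] turn 0.005 yaw now -84.5 j7 -2.22
100 20 shift [ -95.1 -172.    98.7] turn 0.005 yaw now -84.5 j7 -2.22
88 17 shift [ -95.1 -163.1  107.4] turn 0.005 yaw now -84.5 j7 -2.22
82 14 shift [ -95.2 -159.4  113. ] turn 0.005 yaw now -84.5 j7 -2.22
```

Emit:
send_rows(rows="-30 -50 0 0 255;-60 -100 0 0 255;-85 -150 0 0 255;-95 -187 0 0.005 255;-95 -188 0 0.005 255;-95 -188 30 0.005 255;-95 -188 60 0.005 255;-95 -188 60 0.005 255;-95 -188 60 0.005 255")

```text
clock: 18.82
position: [0.5506, 0.331, 0.1226]
orientation: [[0.092, -0.996, -0.0], [-0.996, -0.092, 0.0], [-0.0, 0.0, -1.0]]
wrist_force: [0.5, 0.5, -2.3]
opening: 0.0237
```

```bash
python3 -c "
from tilt import *
im=tilt();plan(96);save('w5.png',im,1)
im,W,s=cloud('side');save('s5.png',im[150:310,180:400],3)"
```

```text
tilt deg 29.8 top surf above TCP at grip axis mm 14.5 light end at tool y -0.0854 11871
[0.5506 0.331  0.1226] F [ 0.5328  0.501  -2.2915] T [ 0.0176 -0.019  -0.0158] open 0.023735525007472714
118 60 shift [ 1.1 21.7 -2.3] turn 0.000 yaw now -84.7 j7 -2.33
118 20 shift [ 1.1  1.7 32.4] turn 0.000 yaw now -84.7 j7 -2.33
100 20 shift [ 1.1 17.3 41.4] turn 0.000 yaw now -84.7 j7 -2.33
88 17 shift [ 1.1 26.2 50. ] turn 0.000 yaw now -84.7 j7 -2.33
82 14 shift [ 1.2 29.9 55.6] turn 0.000 yaw now -84.7 j7 -2.33
```

View pics/s5.png

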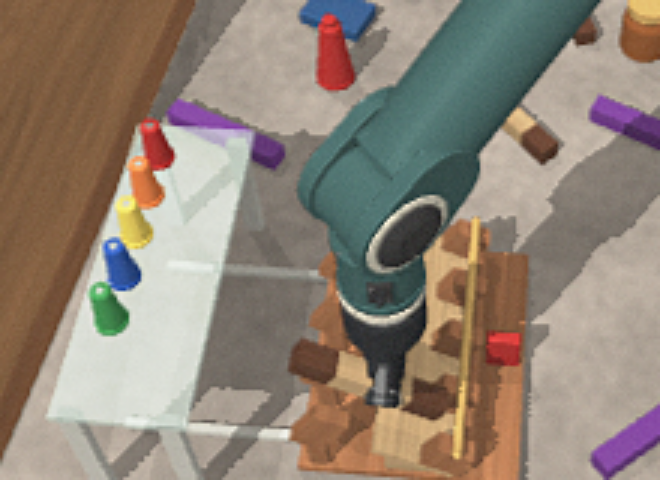

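The held stick lies over the end lane between the last two guides, and its heavy tip (430,398) is up-slope of the bar. I'll descend and slide it in.

Emit:
send_rows(rows="1 2 15 0 255;1 2 27 0 255;1 2 32 0 255;1 2 32 0 255;1 8 36 0 255;1 14 40 0 255;1 20 44 0 255;1 26 50 0 255;1 28 53 0 255;1 30 55 0 255;1 30 55 0 255;1 30 55 0 255")

```text
clock: 20.42
position: [0.5218, 0.3273, 0.0676]
orientation: [[0.091, -0.996, 0.001], [-0.996, -0.091, 0.001], [-0.001, -0.001, -1.0]]
wrist_force: [2.6, 1.2, 1.0]
opening: 0.0241
```

```bash
python3 -c "
from tilt import *
im=tilt();plan(96)"
```

```text
tilt deg 29.7 top surf above TCP at grip axis mm 14.4 light end at tool y -0.0854 11877
[0.5218 0.3273 0.0676] F [2.5595 1.167  0.9864] T [ 0.7193 -0.0784  0.0148] open 0.024067841310775
118 60 shift [ -0.2  -8.  -58. ] turn -0.000 yaw now -84.8 j7 -2.39
118 20 shift [ -0.2 -27.9 -23.3] turn -0.000 yaw now -84.8 j7 -2.39
100 20 shift [ -0.2 -12.3 -14.3] turn -0.000 yaw now -84.8 j7 -2.39
88 17 shift [-0.2 -3.4 -5.7] turn -0.000 yaw now -84.8 j7 -2.39
82 14 shift [-0.1  0.3 -0.1] turn -0.000 yaw now -84.8 j7 -2.39
```

Emit:
send_rows(rows="0 0 0 0 150;0 0 0 0 140;0 0 0 0 140;0 0 -40 0 140;0 0 -90 0 140;0 -20 -140 0 140;0 -40 -160 0 140;0 -40 -160 0 140")

```text
clock: 21.48
position: [0.5624, 0.3307, 0.2287]
orientation: [[0.09, -0.996, 0.003], [-0.996, -0.09, 0.001], [-0.001, -0.003, -1.0]]
wrist_force: [-0.3, 0.1, -0.8]
opening: 0.0386
```

```bash
cat > seat.py <<'E'
from tilt import *
def seat(Y):
    im,W,s=cloud('wrist'); i=im.reshape(-1,3).astype(int)
    q=W.reshape(-1,3)-O; q=np.c_[q@ex,q@ey,q[:,2]]; q[:,1]-=Y/1000
    sl=q[:,0]*.866+q[:,2]*.5; n=-q[:,0]*.5+q[:,2]*.866
    m=(abs(q[:,1])<.022)&(n>.017)&(n<.035)&(sl>.03)&(sl<.2)&(i[:,0]-i[:,2]>18); 
    f=np.polyfit(sl[m],n[m],1); print('Y',Y,'pts',m.sum(),'angle off bed deg %.1f'%np.degrees(np.arctan(f[0])),'top normal at s=80: %.4f (want .024)'%np.polyval(f,.08),'upper end slope %.4f (want .160)'%np.percentile(sl[m],99.5),'y centre %.4f'%((np.percentile(q[m,1],2)+np.percentile(q[m,1],98))/2))
    return im
E
python3 -c "
from seat import *
im=seat(96);save('w6.png',im,1);print(sense()['position'],sense()['opening'])"
```

```text
Y 96 pts 3168 angle off bed deg -0.4 top normal at s=80: 0.0236 (want .024) upper end slope 0.1594 (want .160) y centre -0.0014
[0.5605 0.3304 0.2268] 0.0384931876573417
```

View pics/w6.png

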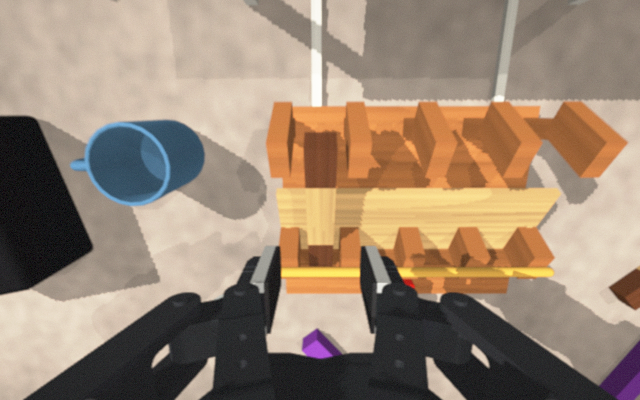

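First stick seated correctly: 0.4° off the bed and 0.6 mm from the toe place. On to the second stick.

```bash
python3 -c "
from h import *
to([.498,-.1212,.14],49.1)"
```

```text
shift [444.  103.3  86.9] turn -2.337 yaw now -84.8 j7 -2.27
```

Emit:
send_rows(rows="40 9 0 -0.18 0;80 18 0 -0.36 0;120 27 0 -0.54 0;160 36 0 -0.72 0;200 45 0 -0.9 0;240 54 0 -1.08 0;280 63 0 -1.26 0;320 72 0 -1.44 0;360 82 0 -1.62 0;400 92 0 -1.8 0;430 100 30 -1.98 0;444 103 60 -2.16 0", grip_force=20)

```text
clock: 23.02
position: [0.4965, -0.1222, 0.1649]
orientation: [[0.774, 0.633, -0.003], [0.633, -0.774, 0.0], [-0.002, -0.002, -1.0]]
wrist_force: [-0.1, 0.5, -0.6]
opening: 0.0852
```

Emit:
send_rows(rows="0 0 15 -0.18 0;0 0 25 -0.18 0;0 0 25 -0.18 0")

```text
clock: 23.4
position: [0.4978, -0.12, 0.1412]
orientation: [[0.653, 0.757, -0.003], [0.757, -0.653, 0.001], [-0.001, -0.003, -1.0]]
wrist_force: [0.3, 0.5, 1.1]
opening: 0.0859
```

```bash
python3 -c "
from stk import *
im,W,s=sticks()
to([.498,-.1212,.008],49.1)"
```

```text
blob 9835 c 0.5598 0.1119 size 0.163 0.034 ang 5.5 z+end 0.018 z-end 0.044
blob 5662 c 0.4983 -0.1214 size 0.161 0.026 ang -40.9 z+end 0.024 z-end 0.024
blob 7474 c 0.3478 -0.2667 size 0.063 0.035 ang -35.9 z+end 0.076 z-end 0.058
blob 3107 c 0.4333 -0.3151 size 0.101 0.027 ang -66.5 z+end 0.024 z-end 0.024
shift [ -1.1   0.4 134. ] turn 0.003 yaw now 49.3 j7 0.58
```

Position confirmed. I'll descend, grip, lift and feel.

Emit:
send_rows(rows="0 0 50 0 0;0 0 100 0 0;0 0 125 0 0;0 0 133 0 0;0 0 133 0 0;0 0 133 0 255;0 0 133 0 255;0 0 133 0 255;0 0 133 0 255;0 0 133 0 255")

```text
clock: 24.7
position: [0.4994, -0.1211, 0.0098]
orientation: [[0.652, 0.758, 0.001], [0.758, -0.652, -0.001], [-0.0, 0.001, -1.0]]
wrist_force: [-1.2, -0.4, 5.7]
opening: 0.0246
```

Emit:
send_rows(rows="0 0 -8 0 255;0 0 -16 0 255;0 0 -20 0 255;0 0 -20 0 255;0 0 -20 0 255;0 0 -20 0 255;0 0 -20 0 255")

```text
clock: 25.58
position: [0.4989, -0.1208, 0.0291]
orientation: [[0.652, 0.758, -0.0], [0.758, -0.652, 0.0], [-0.0, -0.0, -1.0]]
wrist_force: [0.6, 0.1, -3.7]
opening: 0.0256
```

```bash
python3 -c "
from tilt import *
tilt()
for k in range(3): read_camera('wrist'); s=sense(); print(np.array(s['orientation']).T@s['torque'])"
```

```text
tilt deg -0.2 top surf above TCP at grip axis mm 13.2 light end at tool y -0.0808 6175
[ 0.4989 -0.1208  0.0291] F [ 0.6497  0.1361 -3.6576] T [-0.179  -0.0194 -0.0074] open 0.0255565339626052
[-0.1413  0.0378 -0.0052]
[-0.083  -0.0155 -0.0087]
[-0.1669 -0.0037  0.0008]
```

Heavy end is at tool −y, with torque about −0.14 N m.

Emit:
send_rows(rows="0 0 10 0 255;0 0 19 0 255;0 0 19 0 120;0 0 19 0 80;0 -12 19 0 80;0 -12 19 0 80;0 -12 19 0 255;0 -12 19 0 255;0 -12 19 0 255;0 -12 19 0 255", grip_force=60)

```text
clock: 27.02
position: [0.4902, -0.1132, 0.0106]
orientation: [[0.652, 0.758, 0.0], [0.758, -0.652, -0.0], [-0.0, 0.001, -1.0]]
wrist_force: [-1.7, -0.3, 4.5]
opening: 0.0243
```

Emit:
send_rows(rows="0 0 -30 0 255;0 0 -80 0 255;0 0 -140 0 255;0 0 -190 0 255;0 0 -190 -0.18 255;0 0 -190 -0.36 255;0 0 -190 -0.54 255;0 0 -190 -0.72 255;0 0 -190 -0.8 255;0 0 -190 -0.8 255;0 0 -190 -0.8 255")

```text
clock: 28.4
position: [0.4897, -0.1131, 0.2]
orientation: [[-0.088, 0.996, -0.001], [0.996, 0.088, 0.0], [0.0, -0.001, -1.0]]
wrist_force: [-0.7, 0.3, -2.5]
opening: 0.0247
```

```bash
python3 - <<'E'
s=open('tilt.py').read()
s=s.replace("def tilt():","def tilt(h=1):").replace("(q[:,2]<-.008)","(q[:,2]<(-.008 if h>0 else .05-.0))&((h>0)|(abs(q[:,2]+.013+.5*q[:,1])<.025))")
open('tilt.py','w').write(s)
E
python3 -c "
from h import *
s=sense();print(np.array(s['orientation']).T@s['torque'],s['opening'])
to([.374,.2175,.199],95.25);to([.374,.2175,.085],95.25)"
```

```text
[-0.0939 -0.0116  0.0206] 0.024697425063732632
shift [339.6 -86.    1. ] turn -0.003 yaw now 95.1 j7 1.32
shift [339.6 -85.9 115. ] turn -0.003 yaw now 95.1 j7 1.32
```

Emit:
send_rows(rows="50 -13 0 0 255;100 -26 0 0 255;150 -39 0 0 255;200 -52 0 0 255;250 -65 0 0 255;300 -77 0 0 255;340 -86 0 0 255;340 -86 0 0 255;340 -86 50 0 255;340 -86 95 0 255;340 -86 110 0 255;340 -86 110 0 255")

```text
clock: 29.9
position: [0.3737, 0.2177, 0.0902]
orientation: [[-0.09, 0.996, -0.001], [0.996, 0.09, -0.0], [-0.0, -0.001, -1.0]]
wrist_force: [-0.0, -0.1, -2.1]
opening: 0.0244
```

Emit:
send_rows(rows="0 0 5 0 255;0 0 11 0 255;0 0 17 0 255;0 0 23 0 255;0 0 29 0 255;0 0 35 0 255;0 0 40 0 255;0 0 44 0 255;0 0 47 0 255;0 0 48 0 255;0 0 48 0 255", grip_force=20)

```text
clock: 31.28
position: [0.3738, 0.2181, 0.0426]
orientation: [[-0.09, 0.996, 0.001], [0.996, 0.09, -0.0], [-0.0, 0.001, -1.0]]
wrist_force: [-2.3, -1.8, 10.2]
opening: 0.0244
```

```bash
python3 -c "
from tilt import *
tilt(-1)"
```

```text
tilt deg -37.9 top surf above TCP at grip axis mm 16.4 light end at tool y -0.0850 3265
[0.3738 0.2181 0.0426] F [-2.2607 -1.7617 10.2402] T [-0.0202 -0.1797  0.1308] open 0.024412298545981422
```

Emit:
send_rows(rows="0 0 0 0 255;0 0 0 0 255;0 0 -30 0 255;0 0 -70 0 255;0 0 -110 0 255;0 0 -140 0 255;0 0 -140 0 255;0 0 -140 0 255", grip_force=80)

```text
clock: 32.33
position: [0.3731, 0.2168, 0.181]
orientation: [[-0.089, 0.996, -0.002], [0.996, 0.089, -0.001], [-0.001, -0.002, -1.0]]
wrist_force: [0.1, -0.1, -4.0]
opening: 0.0238
```

```bash
python3 -c "
from tilt import *
im=tilt(-1);save('w7.png',im,1)
im,W,s=cloud('side');save('s7.png',im[100:320,200:460],2.5); q=(W-s['position'])@np.array(s['orientation']); np.savez('/tmp/q.npz',q=q,im=im)
m=(abs(q[...,0])<.016)&(abs(q[...,1])<.12)&(q[...,2]>-.09)&(q[...,2]<.06)&(im[...,0].astype(int)-im[...,2]>18)
for lo in np.arange(-.12,.12,.01):
    k=m&(q[...,1]>lo)&(q[...,1]<lo+.01)
    if k.sum()>2: print('%.3f'%lo,k.sum(),q[k][:,2].min().round(4),q[k][:,2].max().round(4))"
```

```text
tilt deg -32.3 top surf above TCP at grip axis mm 12.0 light end at tool y -0.0548 2435
[0.3731 0.2168 0.181 ] F [ 0.061  -0.1263 -4.0405] T [-0.0245  0.019   0.0514] open 0.023776396400202772
-0.060 15 0.0171 0.0249
-0.050 36 0.008 0.0402
-0.040 39 0.0035 0.0369
-0.030 37 -0.0004 0.0303
-0.020 16 -0.004 0.0254
-0.010 6 0.0097 0.0205
-0.000 3 0.0091 0.014
0.010 35 -0.0275 0.0066
0.020 49 -0.0343 -0.0007
0.030 43 -0.0392 -0.0035
0.040 45 -0.0469 -0.0158
0.050 45 -0.0544 -0.0179
0.060 46 -0.058 -0.0246
0.070 47 -0.067 -0.0309
0.080 41 -0.0649 -0.0378
0.090 11 -0.0515 -0.043
```

View pics/s7.png

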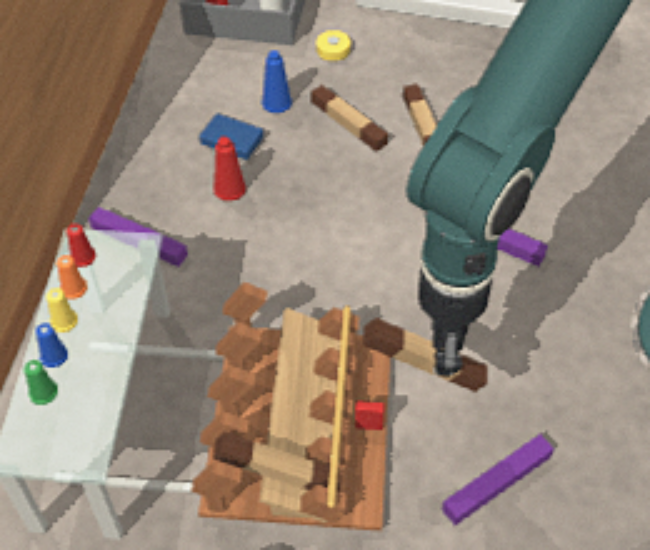

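```bash
python3 -c "
from tilt import *
plan(32,psi=95.25,S=((118,21),(100,21),(88,18),(82,15)))"
```

```text
118 21 shift [ 32.6 185.9  88.6] turn -0.002 yaw now 95.2 j7 0.61
100 21 shift [ 32.6 170.4  97.6] turn -0.002 yaw now 95.2 j7 0.61
88 18 shift [ 32.5 161.5 106.3] turn -0.002 yaw now 95.2 j7 0.61
82 15 shift [ 32.5 157.8 111.9] turn -0.002 yaw now 95.2 j7 0.61
```

Emit:
send_rows(rows="10 50 0 0 255;20 100 0 0 255;30 150 0 0 255;32 186 0 0 255;32 186 0 0 255;32 186 30 0 255;32 186 55 0 255;32 186 55 0 255;32 186 55 0 255")

```text
clock: 33.55
position: [0.5556, 0.267, 0.1277]
orientation: [[-0.091, 0.996, -0.0], [0.996, 0.091, 0.0], [0.0, -0.0, -1.0]]
wrist_force: [0.2, -0.1, -2.4]
opening: 0.024
```

```bash
python3 -c "
from tilt import *
plan(32,psi=95.25,S=((118,21),(100,21),(88,18),(82,15)))"
```

```text
118 21 shift [-0.7 -0.8 35.9] turn -0.001 yaw now 95.2 j7 0.63
100 21 shift [ -0.7 -16.4  44.9] turn -0.001 yaw now 95.2 j7 0.63
88 18 shift [ -0.7 -25.3  53.5] turn -0.001 yaw now 95.2 j7 0.63
82 15 shift [ -0.7 -29.   59.1] turn -0.001 yaw now 95.2 j7 0.63
```

Emit:
send_rows(rows="-1 -1 15 0 255;-1 -1 29 0 255;-1 -1 36 0 255;-1 -1 36 0 255;-1 -7 39 0 255;-1 -13 43 0 255;-1 -19 47 0 255;-1 -25 53 0 255;-1 -27 56 0 255;-1 -29 58 0 255;-1 -29 58 0 255;-1 -29 58 0 255")

```text
clock: 35.05
position: [0.5278, 0.2631, 0.0698]
orientation: [[-0.09, 0.996, 0.001], [0.996, 0.09, 0.001], [0.0, 0.001, -1.0]]
wrist_force: [2.7, 0.8, 4.7]
opening: 0.0238
```

```bash
python3 -c "
from tilt import *
plan(32,psi=95.25,S=((82,15),));print(sense()['position'],sense()['wrist_force'],sense()['torque'])"
```

```text
82 15 shift [ 0.6 -1.   1.2] turn -0.002 yaw now 95.2 j7 0.54
[0.5278 0.2631 0.0698] [2.6731 0.7783 4.7037] [-0.0675 -0.3288  0.0324]
```

Emit:
send_rows(rows="0 0 0 0 150;0 0 0 0 140;0 0 0 0 140;0 0 -40 0 140;0 0 -90 0 140;0 15 -140 0 140;0 20 -160 0 140;0 20 -160 0 140;0 20 -160 0 140")

```text
clock: 36.17
position: [0.546, 0.2639, 0.2272]
orientation: [[-0.09, 0.996, -0.003], [0.996, 0.09, -0.002], [-0.002, -0.003, -1.0]]
wrist_force: [0.6, -0.2, -0.4]
opening: 0.0384
```

```bash
python3 -c "
from seat import *
im=seat(32);seat(96);save('w8.png',im,1);print(sense()['position'],sense()['opening'])
to([.5715,-.335,.14],52);to([.445,-.344,.14],24)"
```

```text
Y 32 pts 4066 angle off bed deg 0.0 top normal at s=80: 0.0236 (want .024) upper end slope 0.1578 (want .160) y centre -0.0014
Y 96 pts 3860 angle off bed deg -0.0 top normal at s=80: 0.0234 (want .024) upper end slope 0.1577 (want .160) y centre -0.0010
[0.5461 0.2641 0.2273] 0.03852178515714879
shift [-598.8  -28.6   88.1] turn 0.754 yaw now 95.2 j7 0.70
shift [-596.3 -155.4   88.5] turn 1.243 yaw now 95.2 j7 0.70
```

View pics/w8.png

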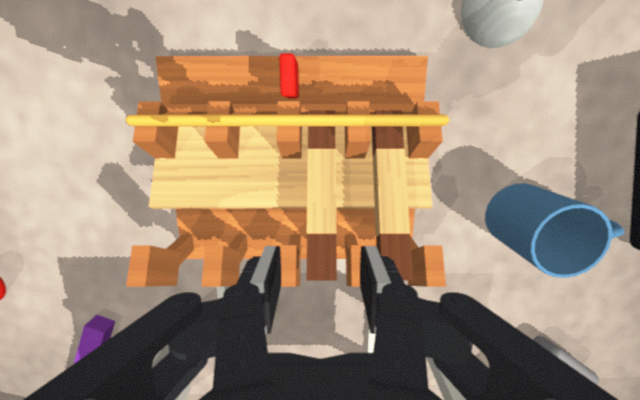

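Two sticks are seated side by side at (321,200) and (391,200). Third stick next.

Emit:
send_rows(rows="-55 -3 0 0 0;-110 -6 0 0.1 0;-165 -9 0 0.2 0;-220 -11 0 0.3 0;-275 -13 0 0.4 0;-330 -16 0 0.5 0;-385 -19 0 0.6 0;-440 -22 0 0.7 0;-495 -24 0 0.75 0;-550 -26 20 0.75 0;-590 -28 50 0.75 0;-599 -29 80 0.75 0", grip_force=20)

```text
clock: 37.78
position: [0.5704, -0.3384, 0.1463]
orientation: [[0.617, 0.787, -0.002], [0.787, -0.617, -0.0], [-0.002, -0.002, -1.0]]
wrist_force: [-0.0, 0.0, -0.3]
opening: 0.0856
```

Emit:
send_rows(rows="0 0 7 0 0;0 0 7 0 0;0 0 7 0 0")

```text
clock: 38.15
position: [0.5733, -0.3334, 0.1437]
orientation: [[0.612, 0.791, 0.002], [0.791, -0.612, -0.001], [0.001, 0.002, -1.0]]
wrist_force: [0.1, 0.1, 0.2]
opening: 0.0856
```

```bash
python3 -c "
from stk import *
im,W,s=sticks();print(s['position'])
to([.5715,-.335,.008],52.5)"
```

```text
blob 7226 c 0.4475 -0.3476 size 0.151 0.027 ang -66.5 z+end 0.024 z-end 0.023
blob 5600 c 0.5699 -0.3352 size 0.160 0.026 ang -37.7 z+end 0.024 z-end 0.024
blob 4165 c 0.7221 -0.1640 size 0.043 0.026 ang -60.1 z+end 0.057 z-end 0.050
blob 1062 c 0.6313 -0.4944 size 0.053 0.029 ang -16.6 z+end 0.021 z-end 0.021
[ 0.5733 -0.3334  0.1437]
shift [ -2.1  -0.9 135.9] turn -0.004 yaw now 52.3 j7 0.97
```

Emit:
send_rows(rows="-3 -2 50 0 0;-3 -2 100 0 0;-3 -2 125 0 0;-3 -2 135 0 0;-3 -2 135 0 0;-3 -2 135 0 255;-3 -2 135 0 255;-3 -2 135 0 255;-3 -2 135 0 255;-3 -2 135 0 255")

```text
clock: 39.45
position: [0.5693, -0.3358, 0.0081]
orientation: [[0.613, 0.79, 0.001], [0.79, -0.613, -0.001], [0.0, 0.001, -1.0]]
wrist_force: [-1.8, 0.8, 6.4]
opening: 0.0256
```

Emit:
send_rows(rows="0 0 -8 0 255;0 0 -16 0 255;0 0 -20 0 255;0 0 -20 0 255;0 0 -20 0 255;0 0 -20 0 255;0 0 -20 0 255")

```text
clock: 40.33
position: [0.5687, -0.3356, 0.0271]
orientation: [[0.613, 0.79, -0.0], [0.79, -0.613, 0.0], [-0.0, -0.0, -1.0]]
wrist_force: [-0.3, 0.2, -1.8]
opening: 0.0252
```

```bash
python3 -c "
from tilt import *
tilt()
for k in range(3): read_camera('wrist'); s=sense(); print(np.array(s['orientation']).T@s['torque'])"
```

```text
tilt deg 0.9 top surf above TCP at grip axis mm 14.9 light end at tool y -0.0796 6253
[ 0.5687 -0.3356  0.0271] F [-0.2554  0.163  -1.7799] T [ 0.1213 -0.039  -0.0353] open 0.025188345843872778
[ 0.0872 -0.0397 -0.045 ]
[ 0.1412 -0.0365 -0.0017]
[0.1025 0.019  0.0166]
```

Heavy end is at tool +y, with torque about +0.11 N m.

Emit:
send_rows(rows="0 0 10 0 255;0 0 18 0 255;0 0 18 0 120;0 0 18 0 80;0 12 18 0 80;0 12 18 0 80;0 12 18 0 255;0 12 18 0 255;0 12 18 0 255;0 12 18 0 255", grip_force=60)

```text
clock: 41.78
position: [0.5782, -0.343, 0.0095]
orientation: [[0.613, 0.79, 0.0], [0.79, -0.613, -0.0], [-0.0, 0.0, -1.0]]
wrist_force: [0.0, 0.3, 2.5]
opening: 0.0247
```

Emit:
send_rows(rows="0 0 -30 0 255;0 0 -80 0 255;0 0 -140 0 255;0 0 -190 0.1 255;0 0 -190 0.28 255;0 0 -190 0.46 255;0 0 -190 0.64 255;0 0 -190 0.82 255;0 0 -190 1 255;0 0 -190 1.18 255;0 0 -190 1.36 255;0 0 -190 1.36 255")

```text
clock: 43.28
position: [0.5778, -0.3426, 0.1985]
orientation: [[0.902, -0.432, -0.001], [-0.432, -0.902, 0.0], [-0.001, 0.0, -1.0]]
wrist_force: [-0.8, 0.3, -2.8]
opening: 0.0242
```

```bash
python3 -c "
from h import *
s=sense();print(np.array(s['orientation']).T@s['torque'],s['opening'])
to([.374,.2175,.199],-84.75)"
```

```text
[0.1115 0.0148 0.0205] 0.02422509116707995
shift [-425.8 -417.1   -0. ] turn 1.032 yaw now -25.6 j7 -0.19
```

Emit:
send_rows(rows="-39 -38 0 0.15 255;-78 -76 0 0.3 255;-117 -114 0 0.45 255;-156 -152 0 0.6 255;-195 -190 0 0.75 255;-234 -228 0 0.9 255;-273 -267 0 1.03 255;-312 -305 0 1.03 255;-351 -343 0 1.03 255;-390 -381 0 1.03 255;-426 -417 0 1.03 255;-426 -417 0 1.03 255")

```text
clock: 44.78
position: [0.3737, 0.2214, 0.1996]
orientation: [[0.103, -0.995, 0.0], [-0.995, -0.103, 0.002], [-0.002, -0.001, -1.0]]
wrist_force: [1.0, -1.2, -3.5]
opening: 0.0242
```

```bash
python3 -c "
from h import *
read_camera('wrist');to([.374,.2175,.090],-84.75)"
```

```text
shift [  1.4   0.8 109.2] turn 0.008 yaw now -84.3 j7 -2.23
```

Emit:
send_rows(rows="1 0 50 0.005 255;1 0 95 0.005 255;1 0 109 0.005 255;1 0 109 0.005 255")

```text
clock: 45.32
position: [0.3758, 0.216, 0.0901]
orientation: [[0.087, -0.996, -0.001], [-0.996, -0.087, -0.001], [0.001, 0.001, -1.0]]
wrist_force: [0.1, 0.4, -2.5]
opening: 0.0244
```

Emit:
send_rows(rows="0 0 5 0 255;0 0 11 0 255;0 0 17 0 255;0 0 23 0 255;0 0 29 0 255;0 0 35 0 255;0 0 40 0 255;0 0 44 0 255;0 0 46 0 255;0 0 46 0 255;0 0 46 0 255", grip_force=20)

```text
clock: 46.7
position: [0.376, 0.2171, 0.0446]
orientation: [[0.087, -0.996, 0.001], [-0.996, -0.087, 0.001], [-0.001, -0.001, -1.0]]
wrist_force: [-1.0, 0.4, 3.4]
opening: 0.0244
```

```bash
python3 -c "
from tilt import *
tilt()"
```

```text
tilt deg 31.3 top surf above TCP at grip axis mm 14.6 light end at tool y -0.0830 11432
[0.376  0.2171 0.0446] F [-1.0121  0.4328  3.4436] T [ 0.3338 -0.2012 -0.0411] open 0.024448544610757197
```

Emit:
send_rows(rows="0 0 0 0 255;0 0 0 0 255;0 0 -30 0 255;0 0 -70 0 255;0 0 -110 0 255;0 0 -140 0 255;0 0 -140 0 255;0 0 -140 0 255", grip_force=80)

```text
clock: 47.75
position: [0.3747, 0.2154, 0.1828]
orientation: [[0.086, -0.996, -0.003], [-0.996, -0.086, -0.002], [0.001, 0.003, -1.0]]
wrist_force: [-0.6, 1.2, -3.1]
opening: 0.0237
```

```bash
python3 -c "
from tilt import *
tilt();plan(-32,S=((118,21),(100,21),(88,18),(82,15)))"
```

```text
tilt deg 30.5 top surf above TCP at grip axis mm 14.4 light end at tool y -0.0838 11431
[0.3747 0.2154 0.1828] F [-0.5689  1.1917 -3.0602] T [ 0.0266 -0.0055 -0.0294] open 0.0237254684064738
118 21 shift [  28.9 -184.7   90.3] turn -0.005 yaw now -85.1 j7 -2.26
100 21 shift [  28.9 -169.1   99.3] turn -0.005 yaw now -85.1 j7 -2.26
88 18 shift [  29.  -160.3  108. ] turn -0.005 yaw now -85.1 j7 -2.26
82 15 shift [  29.  -156.6  113.6] turn -0.005 yaw now -85.1 j7 -2.26
```

Emit:
send_rows(rows="10 -50 0 0 255;20 -100 0 0 255;28 -150 0 0 255;29 -185 0 0 255;29 -185 0 0 255;29 -185 30 0 255;29 -185 55 0 255;29 -185 55 0 255;29 -185 55 0 255")

```text
clock: 48.92
position: [0.562, 0.2042, 0.1295]
orientation: [[0.087, -0.996, -0.0], [-0.996, -0.087, 0.0], [-0.0, 0.0, -1.0]]
wrist_force: [0.0, 0.2, -2.4]
opening: 0.0241
```

```bash
python3 -c "
from tilt import *
plan(-32,S=((118,21),(100,21),(88,18),(82,15)))"
```

```text
118 21 shift [ 1.6  1.4 37.7] turn -0.004 yaw now -85.0 j7 -2.17
100 21 shift [ 1.6 17.  46.7] turn -0.004 yaw now -85.0 j7 -2.17
88 18 shift [ 1.7 25.9 55.3] turn -0.004 yaw now -85.0 j7 -2.17
82 15 shift [ 1.7 29.6 60.9] turn -0.004 yaw now -85.0 j7 -2.17
```

Emit:
send_rows(rows="2 1 15 -0.004 255;2 1 30 -0.004 255;2 1 37 -0.004 255;2 1 37 -0.004 255;2 8 41 -0.004 255;2 14 45 -0.004 255;2 20 49 -0.004 255;2 26 55 -0.004 255;2 28 58 -0.004 255;2 30 60 -0.004 255;2 30 60 -0.004 255;2 30 60 -0.004 255")

```text
clock: 50.42
position: [0.5337, 0.1993, 0.0697]
orientation: [[0.09, -0.996, 0.002], [-0.996, -0.09, 0.001], [-0.001, -0.002, -1.0]]
wrist_force: [3.3, -0.3, 0.5]
opening: 0.0238
```

Emit:
send_rows(rows="0 0 0 0 150;0 0 0 0 140;0 0 0 0 140;0 0 -40 0 140;0 0 -90 0 140;0 -20 -140 0 140;0 -40 -160 0 140;0 -40 -160 0 140;0 -40 -160 0 140")

```text
clock: 51.55
position: [0.5708, 0.2024, 0.2275]
orientation: [[0.091, -0.996, -0.003], [-0.996, -0.091, -0.001], [0.001, 0.003, -1.0]]
wrist_force: [0.7, 0.1, 0.6]
opening: 0.0384
```

```bash
python3 -c "
from seat import *
im=seat(-32);seat(32);seat(96);print(sense()['position'],sense()['opening'])
to([.445,-.344,.14],23.5)"
```

```text
Y -32 pts 3225 angle off bed deg -0.4 top normal at s=80: 0.0236 (want .024) upper end slope 0.1593 (want .160) y centre -0.0018
Y 32 pts 3461 angle off bed deg -0.4 top normal at s=80: 0.0233 (want .024) upper end slope 0.1594 (want .160) y centre -0.0021
Y 96 pts 3124 angle off bed deg -0.5 top normal at s=80: 0.0235 (want .024) upper end slope 0.1596 (want .160) y centre -0.0002
[0.5711 0.2025 0.2277] 0.03851282863954286
shift [532.7 175.2  88.6] turn -1.890 yaw now -84.8 j7 -2.10
```

Emit:
send_rows(rows="49 16 0 -0.16 0;98 32 0 -0.32 0;147 48 0 -0.48 0;196 64 0 -0.64 0;245 80 0 -0.8 0;294 96 0 -0.96 0;343 112 0 -1.12 0;392 128 0 -1.28 0;441 144 0 -1.44 0;490 160 20 -1.6 0;520 170 50 -1.76 0;535 175 80 -1.89 0", grip_force=20)

```text
clock: 53.2
position: [0.4452, -0.3478, 0.1475]
orientation: [[0.917, 0.4, -0.001], [0.4, -0.917, 0.0], [-0.001, -0.001, -1.0]]
wrist_force: [-0.0, -0.7, 0.1]
opening: 0.0853
```

Emit:
send_rows(rows="0 0 7 0 0;0 0 7 0 0;0 0 7 0 0")

```text
clock: 53.58
position: [0.448, -0.345, 0.1436]
orientation: [[0.917, 0.399, 0.002], [0.399, -0.917, -0.001], [0.001, 0.002, -1.0]]
wrist_force: [-0.1, 0.3, 0.5]
opening: 0.0856
```

```bash
python3 -c "
from stk import *
im,W,s=sticks();print(s['position'])
to([.4455,-.346,.008],23.7)"
```

```text
blob 10292 c 0.3394 -0.2803 size 0.056 0.055 ang 23.5 z+end 0.084 z-end 0.085
blob 5653 c 0.4457 -0.3436 size 0.160 0.026 ang -66.5 z+end 0.024 z-end 0.024
[ 0.448  -0.345   0.1436]
shift [ -2.6  -0.5 135.7] turn -0.003 yaw now 23.5 j7 0.60
```

Emit:
send_rows(rows="-2 -2 50 0 0;-2 -2 100 0 0;-2 -2 125 0 0;-2 -2 134 0 0;-2 -2 134 0 0;-2 -2 134 0 255;-2 -2 134 0 255;-2 -2 134 0 255;-2 -2 134 0 255;-2 -2 134 0 255")

```text
clock: 54.88
position: [0.4448, -0.3452, 0.009]
orientation: [[0.917, 0.398, 0.001], [0.398, -0.917, -0.001], [0.001, 0.001, -1.0]]
wrist_force: [-0.2, 0.1, 5.4]
opening: 0.0257
```

Emit:
send_rows(rows="0 0 -8 0 255;0 0 -16 0 255;0 0 -20 0 255;0 0 -20 0 255;0 0 -20 0 255;0 0 -20 0 255;0 0 -20 0 255")

```text
clock: 55.75
position: [0.444, -0.3448, 0.0281]
orientation: [[0.917, 0.399, -0.0], [0.399, -0.917, 0.0], [-0.0, -0.0, -1.0]]
wrist_force: [0.2, 0.4, -3.5]
opening: 0.0258
```

```bash
python3 -c "
from tilt import *
tilt()
for k in range(3): read_camera('wrist'); s=sense(); print(np.array(s['orientation']).T@s['torque'])"
```

```text
tilt deg -1.8 top surf above TCP at grip axis mm 14.0 light end at tool y -0.0814 6215
[ 0.444  -0.3448  0.0281] F [ 0.1972  0.4108 -3.5043] T [-0.194  -0.0306 -0.0131] open 0.025783176216505957
[-0.134  -0.0035 -0.0176]
[-0.174  -0.0023 -0.0544]
[-0.1759 -0.0113  0.052 ]
```

Heavy end is at tool −y.

Emit:
send_rows(rows="0 0 10 0 255;0 0 19 0 255;0 0 19 0 120;0 0 19 0 80;0 -12 19 0 80;0 -12 19 0 80;0 -12 19 0 255;0 -12 19 0 255;0 -12 19 0 255;0 -12 19 0 255", grip_force=60)

```text
clock: 57.2
position: [0.4395, -0.3342, 0.0096]
orientation: [[0.917, 0.398, 0.0], [0.398, -0.917, -0.001], [-0.0, 0.001, -1.0]]
wrist_force: [-2.0, 0.0, 5.3]
opening: 0.0244
```

Emit:
send_rows(rows="0 0 -30 0 255;0 0 -80 0 255;0 0 -140 0 255;0 0 -190 0 255;0 0 -190 -0.18 255;0 0 -190 -0.36 255;0 0 -190 -0.54 255;0 0 -190 -0.72 255;0 0 -190 -0.9 255;0 0 -190 -1.08 255;0 0 -190 -1.25 255;0 0 -190 -1.25 255")

```text
clock: 58.7
position: [0.4387, -0.3337, 0.1982]
orientation: [[-0.087, 0.996, -0.001], [0.996, 0.087, 0.002], [0.002, -0.001, -1.0]]
wrist_force: [-0.3, 0.1, -3.3]
opening: 0.0242
```

```bash
python3 -c "
from h import *
s=sense();print(s['position'],np.array(s['orientation']).T@s['torque'],s['opening'])
to([.5,.0,.199],95.25);to([.375,.2175,.199],95.25)"
```

```text
[ 0.4387 -0.3337  0.1982] [-0.1097  0.015   0.0312] 0.024190419331288168
shift [327.2  90.   -0.2] turn -0.005 yaw now 95.0 j7 1.73
shift [554.7 -15.6   0.3] turn -0.005 yaw now 95.0 j7 1.73
```

Emit:
send_rows(rows="55 15 0 0 255;110 30 0 0 255;165 45 0 0 255;220 60 0 0 255;275 75 0 0 255;327 88 0 0 255;375 68 0 0 255;425 45 0 0 255;475 21 0 0 255;520 0 0 0 255;555 -16 0 0 255;555 -16 0 0 255")

```text
clock: 60.2
position: [0.3721, 0.22, 0.1995]
orientation: [[-0.092, 0.996, 0.001], [0.996, 0.092, 0.0], [0.0, 0.001, -1.0]]
wrist_force: [0.2, 0.6, -3.2]
opening: 0.0241
```

```bash
python3 -c "
from h import *
read_camera('wrist');to([.374,.2175,.090],95.25)"
```

```text
shift [ -0.7   0.6 109.3] turn -0.002 yaw now 95.2 j7 0.63
```

Emit:
send_rows(rows="-1 1 50 0 255;-1 1 95 0 255;-1 1 109 0 255;-1 1 109 0 255")

```text
clock: 60.75
position: [0.3752, 0.2163, 0.0902]
orientation: [[-0.088, 0.996, -0.001], [0.996, 0.088, -0.0], [-0.0, -0.001, -1.0]]
wrist_force: [-0.4, 0.8, -3.5]
opening: 0.0246
```

Emit:
send_rows(rows="0 0 5 0 255;0 0 11 0 255;0 0 17 0 255;0 0 23 0 255;0 0 29 0 255;0 0 35 0 255;0 0 40 0 255;0 0 44 0 255;0 0 45 0 255;0 0 45 0 255;0 0 45 0 255", grip_force=20)

```text
clock: 62.12
position: [0.375, 0.2167, 0.0453]
orientation: [[-0.089, 0.996, -0.0], [0.996, 0.089, 0.0], [0.0, -0.0, -1.0]]
wrist_force: [-1.7, 2.0, 2.6]
opening: 0.0243
```

Emit:
send_rows(rows="0 0 0 0 255;0 0 0 0 255;0 0 -30 0 255;0 0 -70 0 255;0 0 -110 0 255;0 0 -140 0 255;0 0 -140 0 255;0 0 -140 0 255", grip_force=80)

```text
clock: 63.12
position: [0.3746, 0.2152, 0.184]
orientation: [[-0.088, 0.996, -0.002], [0.996, 0.088, -0.002], [-0.002, -0.002, -1.0]]
wrist_force: [-0.3, -0.0, -3.0]
opening: 0.0238
```

```bash
python3 -c "
from tilt import *
im=tilt(-1);plan(-96,psi=95.25,S=((118,21),(100,21),(88,18),(82,15)))
im,W,s=cloud('side'); q=(W-s['position'])@np.array(s['orientation'])
m=(abs(q[...,0])<.016)&(q[...,1]>.015)&(q[...,1]<.075)&(q[...,2]>-.09)&(q[...,2]<.06)&(im[...,0].astype(int)-im[...,2]>18)
b=[(lo,q[m&(abs(q[...,1]-lo)<.005)][:,2].min()) for lo in np.arange(.02,.075,.005) if (m&(abs(q[...,1]-lo)<.005)).sum()>3]
b=np.array(b); print('side tilt',np.degrees(np.arctan(np.polyfit(b[:,0],b[:,1],1))))"
```

```text
tilt deg -30.9 top surf above TCP at grip axis mm 13.0 light end at tool y -0.0565 2620
[0.3746 0.2152 0.184 ] F [-0.3378 -0.0185 -3.0437] T [-0.025  -0.027  -0.0763] open 0.023790548706242007
118 21 shift [-93.2 184.9  91.7] turn -0.003 yaw now 95.1 j7 0.62
100 21 shift [-93.3 169.3 100.8] turn -0.003 yaw now 95.1 j7 0.62
88 18 shift [-93.3 160.5 109.4] turn -0.003 yaw now 95.1 j7 0.62
82 15 shift [-93.3 156.8 115. ] turn -0.003 yaw now 95.1 j7 0.62
side tilt [-31.2563  -1.0533]
```

Tilt is about 31°. Now to the last lane.

Emit:
send_rows(rows="-30 50 0 0 255;-60 100 0 0 255;-85 150 0 0 255;-93 185 0 0 255;-93 185 0 0 255;-93 185 30 0 255;-93 185 55 0 255;-93 185 55 0 255;-93 185 55 0 255")

```text
clock: 64.35
position: [0.5674, 0.1412, 0.1307]
orientation: [[-0.09, 0.996, -0.0], [0.996, 0.09, 0.0], [0.0, 0.0, -1.0]]
wrist_force: [0.4, 0.7, -3.2]
opening: 0.0237
```

```bash
python3 -c "
from tilt import *
plan(-96,psi=95.25,S=((118,21),(100,21),(88,18),(82,15)))"
```

```text
118 21 shift [-2.4 -1.  38.9] turn -0.001 yaw now 95.2 j7 0.81
100 21 shift [ -2.4 -16.6  47.9] turn -0.001 yaw now 95.2 j7 0.81
88 18 shift [ -2.4 -25.5  56.5] turn -0.001 yaw now 95.2 j7 0.81
82 15 shift [ -2.4 -29.2  62.1] turn -0.001 yaw now 95.2 j7 0.81
```

Emit:
send_rows(rows="-2 -1 15 0 255;-2 -1 31 0 255;-2 -1 38 0 255;-2 -1 38 0 255;-2 -8 42 0 255;-2 -14 46 0 255;-2 -20 50 0 255;-2 -26 56 0 255;-2 -28 59 0 255;-2 -29 61 0 255;-2 -29 61 0 255;-2 -29 61 0 255")

```text
clock: 65.85
position: [0.5402, 0.1361, 0.0698]
orientation: [[-0.089, 0.996, 0.002], [0.996, 0.089, 0.001], [0.0, 0.002, -1.0]]
wrist_force: [5.0, 0.1, 1.5]
opening: 0.0238
```

Emit:
send_rows(rows="0 0 0 0 150;0 0 0 0 140;0 0 0 0 140;0 0 -40 0 140;0 0 -90 0 140;0 15 -140 0 140;0 20 -160 0 140;0 20 -160 0 140;0 20 -160 0 140")

```text
clock: 66.97
position: [0.5578, 0.1372, 0.2278]
orientation: [[-0.089, 0.996, -0.002], [0.996, 0.089, -0.001], [-0.001, -0.002, -1.0]]
wrist_force: [-1.1, -0.5, -0.1]
opening: 0.0382
```

```bash
python3 -c "
from seat import *
im=seat(-96)
for y in(-32,32,96): seat(y)
save('w9.png',im,1)
r=im.astype(int)
to([.4465,.2242,.2],95.25);to([.4465,.2242,.038],95.25);print(sense()['opening'])"
```

```text
Y -96 pts 4057 angle off bed deg -0.1 top normal at s=80: 0.0237 (want .024) upper end slope 0.1583 (want .160) y centre -0.0007
Y -32 pts 3805 angle off bed deg 0.0 top normal at s=80: 0.0234 (want .024) upper end slope 0.1565 (want .160) y centre -0.0014
Y 32 pts 4472 angle off bed deg -0.0 top normal at s=80: 0.0232 (want .024) upper end slope 0.1584 (want .160) y centre -0.0016
Y 96 pts 4075 angle off bed deg 0.1 top normal at s=80: 0.0233 (want .024) upper end slope 0.1587 (want .160) y centre -0.0092
shift [  96.4 -103.4   28.3] turn -0.002 yaw now 95.1 j7 0.90
shift [  96.4 -103.   190.3] turn -0.002 yaw now 95.1 j7 0.90
0.038649822516560586
```

View pics/w9.png

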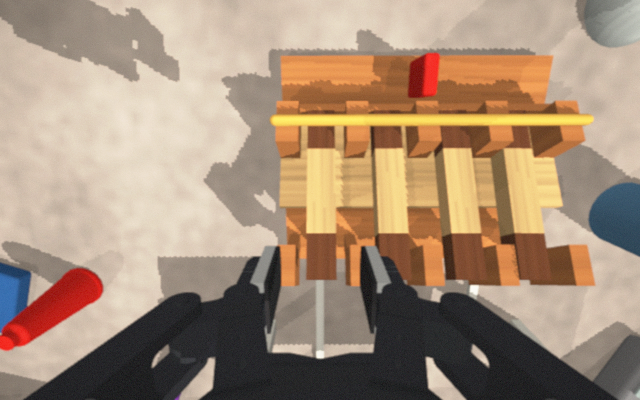

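All four sticks sit side by side against the toe. Next I'll grasp the tab and push the stand home.

Emit:
send_rows(rows="50 -50 10 0 0;96 -100 28 0 0;96 -103 28 0 0;96 -103 28 0 0;96 -103 80 0 0;96 -103 130 0 0;96 -103 170 0 0;96 -103 187 0 0;96 -103 187 0 0;96 -103 187 0 0")

```text
clock: 68.42
position: [0.449, 0.2246, 0.0436]
orientation: [[-0.088, 0.996, 0.002], [0.996, 0.088, 0.001], [0.001, 0.002, -1.0]]
wrist_force: [-0.0, 0.2, -0.2]
opening: 0.0857
```

```bash
python3 -c "
from h import *
to([.4465,.2242,.04],95.25);print(sense()['wrist_force'])"
```

```text
shift [-0.1 -2.5  3.5] turn -0.003 yaw now 95.1 j7 0.44
[-0.0022  0.2101 -0.2494]
```

Emit:
send_rows(rows="0 -2 3 0 0;0 -2 3 0 255;0 -2 3 0 255;0 -2 3 0 255;0 -2 3 0 255;0 -2 3 0 255", grip_force=60)

```text
clock: 69.18
position: [0.4457, 0.2251, 0.0396]
orientation: [[-0.09, 0.996, 0.0], [0.996, 0.09, 0.002], [0.002, 0.001, -1.0]]
wrist_force: [0.4, 3.9, 0.2]
opening: 0.0133
```

Emit:
send_rows(rows="0 4 0 0 255;0 12 0 0 255;0 24 0 0 255;0 38 0 0 255;0 52 0 0 255;0 66 0 0 255;0 80 0 0 255;0 94 0 0 255;0 108 0 0 255;0 118 0 0 255;0 124 0 0 255;0 126 0 0 255")

```text
clock: 70.68
position: [0.5712, 0.2366, 0.0396]
orientation: [[-0.09, 0.996, -0.0], [0.996, 0.09, 0.002], [0.002, -0.0, -1.0]]
wrist_force: [-3.5, 4.4, 4.8]
opening: 0.013
```

Emit:
send_rows(rows="0 3 0 0 255;0 9 0 0 255;0 15 0 0 255;0 21 0 0 255;0 27 0 0 255;0 32 0 0 255;0 35 0 0 255;0 36 0 0 255;0 36 0 0 255")

```text
clock: 71.8
position: [0.6068, 0.2398, 0.0396]
orientation: [[-0.09, 0.996, -0.0], [0.996, 0.09, 0.002], [0.002, 0.0, -1.0]]
wrist_force: [-1.2, 5.1, 3.0]
opening: 0.0131
```

```bash
python3 -c "
from h import *
read_camera('wrist');s=sense();print(s['position'],s['wrist_force'],s['opening'])"
```

```text
[0.6068 0.2398 0.0396] [-1.1558  4.698   2.2998] 0.01273460497989143
```

Moved 162 mm with no end stop felt yet. I'll push on gently.

Emit:
send_rows(rows="0 2 0 0 255;0 4 0 0 255;0 6 0 0 255;0 8 0 0 255;0 10 0 0 255;0 12 0 0 255;0 12 0 0 255;0 12 0 0 255")

```text
clock: 72.85
position: [0.6149, 0.2405, 0.0396]
orientation: [[-0.091, 0.996, -0.007], [0.996, 0.091, -0.001], [-0.001, -0.007, -1.0]]
wrist_force: [-13.3, 0.4, 10.6]
opening: 0.0132
```

```bash
python3 -c "
from h import *
read_camera('wrist');s=sense();print(s['position'],s['wrist_force'],s['opening'])"
```

```text
[0.6148 0.2405 0.0396] [-13.3951   2.3109  11.2514] 0.013049392575194255
```

The end stop comes at 170 mm of travel, so the stand is fully home. Easing off, releasing and withdrawing.

Emit:
send_rows(rows="0 -2 0 0 255;0 -3 0 0 255;0 -3 0 0 0;0 -3 0 0 0;0 -3 0 0 0;0 -3 -40 0 0;0 -3 -100 0 0;0 -50 -150 0 0;0 -100 -160 0 0;0 -130 -160 0 0;0 -130 -160 0 0")

```text
clock: 74.28
position: [0.488, 0.2273, 0.1998]
orientation: [[-0.091, 0.996, 0.001], [0.996, 0.091, -0.002], [-0.002, 0.001, -1.0]]
wrist_force: [0.3, 0.4, 0.6]
opening: 0.0858
```

```bash
python3 - <<'E'
from top import *
import seat, tilt
im,W,s=cloud('wrist'); r=im.astype(int)
k=(r[...,0]>110)&(r[...,0]>2.2*r[...,1])&(r[...,0]>2.2*r[...,2])&(W[...,2]>.06)&(W[...,2]<.08)&(W[...,0]>.55)&(abs(W[...,1]-.24)<.05)
p=W[k]; T=[(p[:,0].min()+p[:,0].max())/2,(p[:,1].min()+p[:,1].max())/2]; print('tab',T,len(p),s['position'])
O=np.array([T[0],T[1],.028])+.042*tilt.ex; seat.O=O
for y in(-96,-32,32,96): seat.seat(y)
im,W,_=cloud('side');save('s9.png',im)
im,W,_=cloud('scene');H,C=topmap([(im,W)]);blobs(H,C)
E
```

```text
tab [np.float64(0.616841347013546), np.float64(0.23991654447838534)] 470 [0.488  0.2273 0.1998]
Y -96 pts 96 angle off bed deg -3.4 top normal at s=80: 0.0211 (want .024) upper end slope 0.0385 (want .160) y centre 0.0048Traceback (most recent call last):
  File "<stdin>", line 7, in <module>
  File "seat.py", line 7, in seat
    f=np.polyfit(sl[m],n[m],1); print('Y',Y,'pts',m.sum(),'angle off bed deg %.1f'%np.degrees(np.arctan(f[0])),'top normal at s=80: %.4f (want .024)'%np.polyval(f,.08),'upper end slope %.4f (want .160)'%np.percentile(sl[m],99.5),'y centre %.4f'%((np.percentile(q[m,1],2)+np.percentile(q[m,1],98))/2))
    raise TypeError("expected non-empty vector for x")
TypeError: expected non-empty vector for x
```

```bash
python3 - <<'E'
from top import *
im,W,_=cloud('side');save('s9.png',im[60:320,150:450],2.5)
im,W,_=cloud('scene');H,C=topmap([(im,W)]);blobs(H,C)
E
```

```text
c=(0.283,0.265) size 0.158 x 0.033 ang 45.6 zmax 0.026 col [ 99.  57. 123.]
c=(0.413,-0.701) size 0.378 x 0.161 ang -4.2 zmax 0.262 col [186. 188. 181.]
c=(0.318,-0.127) size 0.163 x 0.027 ang -20.3 zmax 0.026 col [ 96.  61. 117.]
c=(0.319,-0.444) size 0.161 x 0.032 ang 79.0 zmax 0.027 col [ 50.  83. 158.]
c=(0.343,-0.284) size 0.060 x 0.060 ang -63.4 zmax 0.087 col [158. 123.  70.]
c=(0.364,0.415) size 0.068 x 0.049 ang 38.7 zmax 0.036 col [130. 135. 132.]
c=(0.491,0.255) size 0.084 x 0.029 ang -77.7 zmax 0.298 col [45. 46. 46.]
c=(0.503,0.182) size 0.073 x 0.024 ang 76.0 zmax 0.298 col [49. 49. 49.]
c=(0.573,0.500) size 0.080 x 0.074 ang -90.0 zmax 0.090 col [53. 73. 88.]
c=(0.599,0.325) size 0.097 x 0.034 ang -84.8 zmax 0.020 col [150. 105.  73.]
c=(0.650,0.238) size 0.282 x 0.136 ang -80.5 zmax 0.082 col [127.  97.  70.]
c=(0.625,-0.511) size 0.060 x 0.058 ang -26.6 zmax 0.025 col [208. 192.  89.]
c=(0.704,-0.366) size 0.046 x 0.034 ang 71.6 zmax 0.110 col [ 42.  69. 127.]
c=(0.721,-0.556) size 0.182 x 0.089 ang 51.2 zmax 0.072 col [ 99. 100. 100.]
c=(0.751,-0.265) size 0.091 x 0.060 ang -15.5 zmax 0.024 col [ 51.  81. 120.]
c=(0.737,-0.166) size 0.041 x 0.030 ang 45.0 zmax 0.110 col [128.  42.  40.]
c=(0.801,0.253) size 0.355 x 0.134 ang -85.0 zmax 0.215 col [144. 145. 133.]
c=(0.748,-0.571) size 0.042 x 0.037 ang 51.3 zmax 0.098 col [203. 205. 197.]
c=(0.822,0.573) size 0.154 x 0.085 ang -31.6 zmax 0.061 col [106. 108. 107.]
c=(0.842,-0.036) size 0.163 x 0.028 ang -18.1 zmax 0.026 col [ 96.  54. 120.]
```

View pics/s9.png

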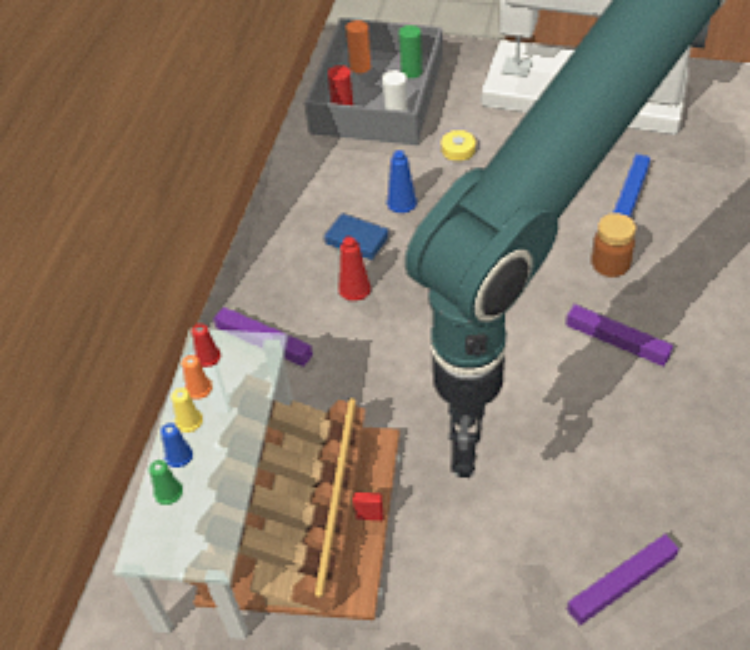

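The stand is home under the riser with four sticks lying parallel in their lanes, from (297,422) to (275,543). The bystanders are where they were and the arm is clear. Handing in.

```bash
python3 -c "
from cell import job
print(job.finish_job())"
```

```text
the job is handed in; nothing more can be done
None
```

The job is handed in. The stand was pulled out to its stop, all four sticks were seated heavy end down, and the loaded stand was pushed fully home. The robot's clock read about 74 s of the 210 s allowed.

**How it was done:** I felt each stick's heavy end from the wrist torque (about ±0.11 to 0.17 N m). I tilted each stick to about 30° by pressing its light end on the tab top, then slid it under the keeper bar to the toe.

**Checks before pushing home:** all four sticks measured within 0.5° of the bed. Their upper ends were within about 3.5 mm of the seated place up the slope.

**Checks after pushing home:**
- The end stop was felt at 170 mm, and the camera put the tab's travel at 171 mm.
- Bystanders measured within about 3 mm of where they started. The mug is the exception: it showed as two fragments in the first measurement, so it was judged only from the final picture, where it is not in frame. The arm did not go near it.
- The gripper was clear of everything, with no force on the wrist.

**Disagreed or failed:**
- The first pull stopped after about 144 mm of measured travel, because the stand began about 25 mm out.
- The wrist-camera seat check could not see the sticks once the stand was home under the shelf. Their final state was confirmed only by eye in the side picture, which shows four parallel sticks in their lanes.

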